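# Set up a stackability test under the lever press

## Robot

A 6-joint arm with a two-finger parallel gripper is mounted at the origin on a cart in front of the work surface, level with it; the furniture and walls round the work are solid. World frame = base frame: x ahead of the robot, y to its left, z up, the work surface at z = 0. Lengths are in mm, angles in degrees, forces in N, time in s.
With the tool pointing down it reaches from about 375 to 750 mm from the base axis. Payload 9 kg.
Tool frame: the origin (TCP) lies on the centre line of the jaws, within the pads' length; the fingertips stand 17 mm ahead of it and the grasp point (between the pads) lies 2 mm behind it; z points along the fingers, y is the line along which they close (so a half turn about z gives the same grasp; the last joint's range is limited). The gripper opens to 85 mm and grips with 20 to 120 N. Pads are 22 mm wide; open, the fingers measure 114 mm over their backs; the gripper's body (76 mm by 85 mm) begins 54 mm behind the grasp point. The pads swing forward as they close: fully open they stand 13 mm farther back than shut.
Start: joints at [-79.796, 5.964, 5.575, 89.605, 0, 77.527], TCP at [231.34, -553.639, 248.331] pointing down, gripper open.
Joint ranges: [-171.21, 171.21], [-48.23, 106.86], [-62.78, 66.21], [-105.2, 120.99], [-86.42, 89.51], [-180, 180]. Speed limits (degrees/s): [127.2, 127.2, 147.25, 180, 180, 180].

## Interface

Orientations are given as a 3x3 rotation matrix whose columns are the frame's x, y, z axes.
In Python, from workcell import manip gives the robot as it stands.
- The arm moves only by the tool arm_command, never from a script. Its argument "series" is a list of rows, each an object of numbers: "tx", "ty", "tz": the shift along the world's x, y, z in cm; "wx", "wy", "wz": the turn, a rotation vector about the world's x, y, z in rad. In form: [{"tx": .., "ty": .., "tz": .., "wx": .., "wy": .., "wz": ..}, ...]. A call has 1 to 12 rows; each row is the pose to reach, as a shift and turn from the pose commanded when the call began; what a row does not reach only later rows make up. A row lasts 1/8 s, in which the tool goes at most 62.5 mm and 10.7 degrees, less where a joint would pass 70% of its speed; a pose out of reach is approached as far as the arm can. A call with a gripper value outside its range is refused whole. "hand" is the opening, from 0 (shut) to 1 (fully open), set as the call begins (left out, the last holds). The fingers move at their own pace and stop on an object; "newtons" is the grip in N (left out, the last holds). Time passes only in rows, so rows that repeat a pose let the fingers close. It gives the time, the measured TCP pose, the force, the opening and the grip force at its end, in the units of the state.
- manip.get_obs(): the state, without advancing time (a new reading comes with each control period).
- manip.read_camera(name): name is "scene" or "top"; returns a dict with "img" (384x512x3 uint8, blue, green, red), "fx", "fy", "cx", "cy" (pixels), "R" (3x3) and "t" (3): a world point X has camera coordinates R X + t. Camera axes: x right, y down, z forward; pixel columns grow to the right and rows downward; lengths in mm; the calibration is good to about 2 mm. A picture is of the moment at which its call begins. There is no depth.
- manip.finish_job(): hands the job in; it is judged then, once.
The state is a dict: "time_s": time; "joint_positions": joint angles; "dq": joint speeds; "effort": joint torques, N m; "position": TCP position; "tool_rot": TCP orientation; "contact_force": force on the tool from outside, world axes, zero at the start; "ft_torque": the same for the moment, N m; "width": opening from 0.0 (shut) to 1.0 (fully open); "grip_force": force on a finger pad.
Only numpy, scipy, OpenCV 4.12 (cv2) and the standard library are available. Lean on these libraries where they do the work, as an engineer would, in place of code of your own. Each camera call takes 0.05 s, during which the arm holds its last target. There are 200 camera calls.

## Task

Set up the coated discs for a pressure test. While the press lever is still pinned up, stack all the coated discs that are there flat and centred on the round anvil, in any order, with the steel cap on top of them; then draw the lock pin out and park it lying in the notched rest at the side of the press; then swing the lever down so that its foot rests on the cap. Leave the dropper bottle, sample cup and brush where they are.

Things in the scene. Friction and masses are not known exactly. Their poses are not given: they have to be found in the camera images.
- press: blue lever press, fixed to the bench (place and yaw vary). Origin on the bench under the anvil's centre; x from anvil to lever post, z up, y to the side of the pin handle and notched rest. Base plate 12 mm high, x -58 to 178, y -65 to 105 mm. Post: two cheeks, x 105 to 155, y 9 to 19 and -19 to -9, top at z = 158 mm
- anvil (a point): centre of the top of the bright round anvil (diameter 74 mm, top 20 mm above the bench), where the stack stands; axes as press
- notch (a point): where the middle of the parked pin's shank lies: press x 78, y 75, z 47 mm. The rest: two steel plates 6 mm thick, 24 mm to -y and 22 mm to +y of this point, each with a U notch open at the top, 14 mm wide, mouth rounded (floor 5 mm below, prong tips 17 mm above this point). Lay the pin in from above, parallel to the press's y, handle to +y
- pin: lock pin: steel shank diameter 10, 70 mm long, origin at the shank's middle, y along the pin to its handle; collar diameter 18 at y 35 to 38; red round handle diameter 18 at y 38 to 113 mm; 60 g, balance point y = 16 mm. Starts loosely through the cheeks' and lever's bores, along press y, at press x 137, z 137 mm, collar at the +y cheek; draw it 75 mm along +y to free it
- press_hinge (a point): middle of the lever's hinge axis, 104 mm above the bench and 130 mm from the anvil centre along the press's x; the axis is the press's y
- lever (a joint): lever angle, rad: 0 = raised, leaning 12 degrees back from upright against its stop (it stays there by itself), 1.78 = level over the anvil, limit 2.1. The pin locks it. It carries a dead weight on a damped, stiff hinge: somewhat past upright it sinks by itself (about 0.5 rad/s) and lies on what is under its foot with 2 to 3 N
- lever_grip (a point): middle of the lever's round black handle: diameter 17 mm, 74 mm long, along the press's y, on the -y side of the lever, 20 to 94 mm from its middle plane, 140 mm from the hinge axis
- lever_foot (a point): centre of the underside of the rubber foot under the lever (diameter 25 mm), 130 mm along the lever from the hinge axis and 34 mm below the lever's centre line (level lever); a dead weight of diameter 56 mm sits above it; comes down on the stack's centre
- cap: bright steel pressure cap: round flat disc, diameter 64 mm, 14 mm thick, 240 to 360 g, a dark ring and centre dot on both faces, either may be up; origin at its middle (7 mm above the underside), z = its axis; lies among the discs
- dropper_bottle: bystander: small brown dropper bottle, 37 mm across, 117 mm high
- sample_cup_0: bystander: small plastic sample cup, 56 mm across, 51 mm high
- brush: bystander: flat paint brush, 208 mm long, lying at the left
- disc_red: coated test disc: round flat aluminium disc, diameter 64 mm, 10 mm thick, both faces red, a bare metal line round the rim; either face may be up. Starts flat on the bench; origin at its middle (5 mm above the underside), z = its axis. May be absent (None): 3 to 5 of the five discs are there, lying singly on the brown masking paper to the robot's right
- disc_blue: coated test disc: round flat aluminium disc, diameter 64 mm, 10 mm thick, both faces blue, a bare metal line round the rim; either face may be up. Starts flat on the bench; origin at its middle (5 mm above the underside), z = its axis. May be absent (None): 3 to 5 of the five discs are there, lying singly on the brown masking paper to the robot's right
- disc_green: coated test disc: round flat aluminium disc, diameter 64 mm, 10 mm thick, both faces green, a bare metal line round the rim; either face may be up. Starts flat on the bench; origin at its middle (5 mm above the underside), z = its axis. May be absent (None): 3 to 5 of the five discs are there, lying singly on the brown masking paper to the robot's right
- disc_yellow: coated test disc: round flat aluminium disc, diameter 64 mm, 10 mm thick, both faces yellow, a bare metal line round the rim; either face may be up. Starts flat on the bench; origin at its middle (5 mm above the underside), z = its axis. May be absent (None): 3 to 5 of the five discs are there, lying singly on the brown masking paper to the robot's right
- disc_white: coated test disc: round flat aluminium disc, diameter 64 mm, 10 mm thick, both faces white, a bare metal line round the rim; either face may be up. Starts flat on the bench; origin at its middle (5 mm above the underside), z = its axis. May be absent (None): 3 to 5 of the five discs are there, lying singly on the brown masking paper to the robot's right
There are look-alikes about, which are no part of the job. What is meant by the disc_green is not pink, and is the larger of those in its own colour.

How it is judged (in metres and radians):
On the way, in this order (a step that is already met when the one before it is completed fails the run):
1. all the discs present and, on top, the cap are stacked flat and centred on the anvil, the pin still locking the raised lever (horizontal distance between each of disc_red, disc_blue, disc_green, disc_yellow, disc_white, cap and anvil below 0.006 m and angle between the z axis of each of disc_red, disc_blue, disc_green, disc_yellow, disc_white, cap and the z axis of press, either way round below 0.06 rad and z of each of disc_red, disc_blue, disc_green, disc_yellow, disc_white, cap in the frame of anvil above 0.002 m and linear speed of each of disc_red, disc_blue, disc_green, disc_yellow, disc_white, cap below 0.02 m/s and z of cap in the frame of disc_red above 0.006 m and z of cap in the frame of disc_blue above 0.006 m and z of cap in the frame of disc_green above 0.006 m and z of cap in the frame of disc_yellow above 0.006 m and z of cap in the frame of disc_white above 0.006 m and z of cap in the frame of anvil below 0.062 m and value of joint lever below 0.15 rad and y of pin in the frame of anvil below 0 m and z of pin in the frame of anvil above 0.105 m), for 0.2 s.
2. the pin lies in the notches of its rest, the lever still raised (distance between pin and notch below 0.014 m and z of pin in the frame of notch between -0.004 and 0.004 m and angle between the y axis of pin and the y axis of press, either way round below 0.12 rad and value of joint lever below 0.6 rad), for 0.2 s.
3. the lever is down, its foot resting on the cap (distance between lever_foot and cap below 0.013 m and value of joint lever above 1.4 rad), for 0.2 s.
At the end, for the whole second after the job is handed in: Discs present and cap flat (0.06 rad), centres within 6 mm of the anvil centre, cap uppermost; pin in both notches, shank middle within 14 mm of the notch point (4 mm in height), within 0.12 rad of the press's y; the lever's foot rests on the cap; all at rest (all of step 3 and horizontal distance between each of disc_red, disc_blue, disc_green, disc_yellow, disc_white, cap and anvil below 0.006 m and angle between the z axis of each of disc_red, disc_blue, disc_green, disc_yellow, disc_white, cap and the z axis of press, either way round below 0.06 rad and z of each of disc_red, disc_blue, disc_green, disc_yellow, disc_white, cap in the frame of anvil above 0.002 m and linear speed of each of disc_red, disc_blue, disc_green, disc_yellow, disc_white, cap, pin below 0.02 m/s and z of cap in the frame of disc_red above 0.006 m and z of cap in the frame of disc_blue above 0.006 m and z of cap in the frame of disc_green above 0.006 m and z of cap in the frame of disc_yellow above 0.006 m and z of cap in the frame of disc_white above 0.006 m and z of cap in the frame of anvil below 0.062 m and distance between pin and notch below 0.014 m and z of pin in the frame of notch between -0.004 and 0.004 m and angle between the y axis of pin and the y axis of press, either way round below 0.12 rad and velocity of joint lever below 0.05 rad/s); the robot touches nothing.
It fails at once if a bystander (dropper bottle, sample cup, brush) is moved more than 3 cm (distance of any of dropper_bottle, sample_cup_0, brush from where it was at the start of the episode above 0.03 m).
Of disc_red, disc_blue, disc_green, disc_yellow, disc_white only 3 to 5 are there at a start; the rules pass over those that are not, and their reading is None.
At some moment in a run one of disc_red, disc_blue, disc_green, disc_yellow, disc_white, cap may be knocked a few centimetres aside while the robot is not near it.
Once in a run the grip may slacken for a moment while it holds something.
It also fails if it takes over 210 s, if anything falls off the work surface, if the arm or the gripper's body presses on something with over 40 N, if the wrist force passes 120 N, or if a joint passes its speed limit or range.

## Working session

There is one attempt and no reset: what is moved stays moved. The work goes in short steps, Python scripts to look and compute and a tool call to move; the robot and the scene stay as the last step left them, time stands still between calls to the robot, and variables do not carry over. Pictures are saved under pics/ and viewed, at most 14 in all, crops included, and the job is handed in when it is done.

Besides the shell and the picture viewer there is one more tool, called after "Request:" in YAML: its name, and indented under it one key for each argument. arm_command: Moves the arm, as the interface text tells. Its arguments: {"type":"object","properties":{"series":{"type":"array","items":{"type":"object","properties":{"tx":{"type":"number"},"ty":{"type":"number"},"tz":{"type":"number"},"wx":{"type":"number"},"wy":{"type":"number"},"wz":{"type":"number"}}}},"hand":{"type":"number"},"newtons":{"type":"number"}},"required":["series"]}

```bash
mkdir -p pics
cat > h.py <<'E'
from workcell import manip
import cv2, numpy as np
def cam(n):
    c=manip.read_camera(n); c['R']=np.array(c['R']);c['t']=np.array(c['t']); return c
def px2w(c,u,v,z):
    d=c['R'].T@np.array([(u-c['cx'])/c['fx'],(v-c['cy'])/c['fy'],1]); o=-c['R'].T@c['t']
    return o+d*(z-o[2])/d[2]
def w2px(c,X):
    p=c['R']@np.array(X,float)+c['t']; return np.array([c['fx']*p[0]/p[2]+c['cx'],c['fy']*p[1]/p[2]+c['cy']])
E
python3 - <<'E'
from h import *
for n in('scene','top'):
    c=cam(n); cv2.imwrite(f'pics/{n}0.png',cv2.resize(c['img'],(800,600),interpolation=cv2.INTER_CUBIC)); print(n,c['fx'],c['cx'],c['cy'],c['R'].tolist(),(-c['R'].T@c['t']))
o=manip.get_obs(); print(o['position'],o['tool_rot'],o['width'],o['time_s'])
E
```

```text
scene 409.83282214218127 247.7789308902918 189.08379036192184 [[-0.544344923386742, -0.838859231793781, -0.0019477210862643944], [-0.5144870527041806, 0.33568836616599773, -0.7890604497885881], [0.6625644700577054, -0.428518972806515, -0.614312471761726]] [-539.01539878  640.84483191 1139.53960404]
top 397.49649844180897 257.1830373654314 193.66445139573727 [[0.020486591026484074, -0.9997632826881044, -0.0073265392115899365], [-0.9963255474773595, -0.01980551451782305, -0.08332553653367267], [0.08316070605793162, 0.009006674380129372, -0.9964954474479834]] [ 393.51714827  -29.42471027 1431.89945253]
[ 231.3016783  -553.32346003  247.60386666] [[ 9.22684512e-01  3.85555782e-01 -1.75962326e-04]
 [ 3.85555706e-01 -9.22683784e-01  1.19723608e-03]
 [ 2.99243708e-04 -1.17251447e-03 -9.99999268e-01]] 0.9995632432354119 0.1
```

View pics/top0.png

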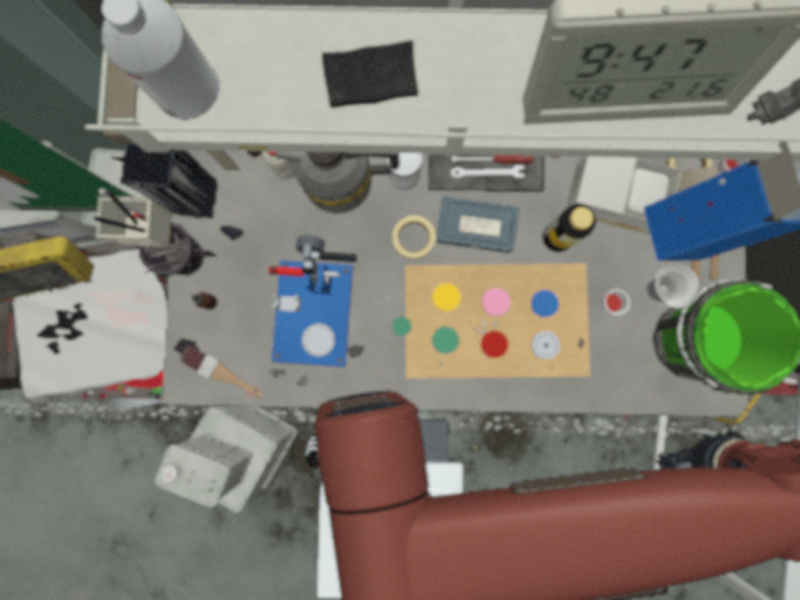

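View pics/scene0.png

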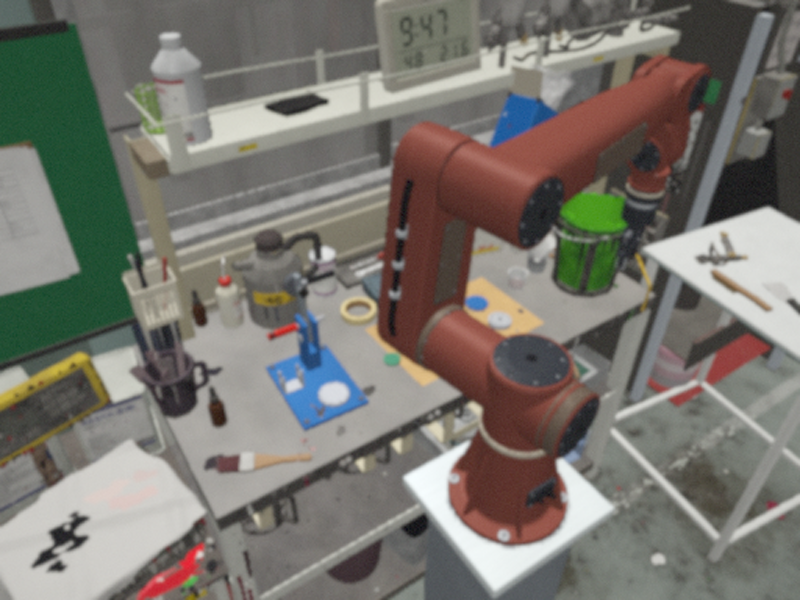

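Top view: yellow (446,297), blue (545,303), green (445,340), red (494,344) and cap (545,345) are present. Pink (497,301) and small green (402,326) are look-alikes, and no white disc is in view. The anvil is at (318,340), the press post points up-image, and the pin handle is at (288,271).

```bash
cat >> h.py <<'E'
S=512/800
def blob(c,u,v,z,rad=33,tol=45,half=16):
    # colour-similarity blob around seed (800-scale px), returns world xy, area-equivalent diameter mm
    x,y=u*S,v*S; im=cv2.cvtColor(c['img'],cv2.COLOR_BGR2LAB).astype(float)
    s=np.median(im[int(y)-2:int(y)+3,int(x)-2:int(x)+3].reshape(-1,3),0)
    w=np.array([.5,1.5,1.5]); m=(np.linalg.norm((im-s)*w,axis=2)<tol).astype(np.uint8)
    a=np.zeros_like(m); cv2.circle(a,(int(x),int(y)),half,1,-1); m&=a
    m=cv2.morphologyEx(m,cv2.MORPH_CLOSE,np.ones((5,5),np.uint8))
    n,l,st,ce=cv2.connectedComponentsWithStats(m); k=l[int(y),int(x)]
    cs,_=cv2.findContours((l==k).astype(np.uint8),cv2.RETR_EXTERNAL,cv2.CHAIN_APPROX_NONE)
    M=cv2.moments((l==k).astype(np.uint8),True); p=(M['m10']/M['m00'],M['m01']/M['m00'])
    sc=1432/c['fx']; return np.round(px2w(c,*p,z)[:2],1), round(2*np.sqrt(M['m00']/np.pi)*sc,1), np.round(p,1)
E
python3 - <<'E'
from h import *
c=cam('top')
for n,u,v,z,t in [('yellow',446,297,10,25),('blue',545,303,10,25),('green',445,340,10,25),('sgreen',402,326,10,25),('red',494,344,10,25),('cap',540,350,14,30),('anvil',318,340,20,30)]:
    print(n,blob(c,u,v,z,tol=t))
# base plate
lab=cv2.cvtColor(c['img'],cv2.COLOR_BGR2HSV)
m=cv2.inRange(lab,(100,120,60),(130,255,255)); m[:, :160]=0; m[:,240:]=0; m[:160]=0;m[245:]=0
cv2.imwrite('pics/m.png',m)
q=cv2.convexHull(cv2.findNonZero(m)); q=cv2.approxPolyDP(q,4,True)[:,0]
print([(p.tolist(),np.round(px2w(c,*p,12)[:2],1).tolist()) for p in q]); print(cv2.minAreaRect(cv2.findNonZero(m)))
im=c['img'][145:265,165:385]; cv2.imwrite('pics/crop.png',cv2.resize(im,None,fx=3.6,fy=3.6,interpolation=cv2.INTER_CUBIC))
E
```

```text
yellow (array([ 528.5, -117.5]), np.float64(61.0), array([285.4, 189.7]))
blue (array([ 518.1, -343.1]), np.float64(57.9), array([348.3, 193.8]))
green (array([ 429.8, -116.7]), np.float64(60.4), array([284.8, 217.2]))
sgreen (array([459.4, -14.7]), np.float64(44.0), array([256.4, 208.4]))
red (array([ 422.8, -228.6]), np.float64(56.8), array([316.1, 219.8]))
cap (array([ 422.5, -344.2]), np.float64(69.7), array([348.8, 220.5]))
anvil (array([424.2, 172.9]), np.float64(74.7), array([203.3, 217.1]))
[([223, 170], [595.2, 108.4]), ([220, 232], [372.5, 112.9]), ([175, 230], [376.3, 273.5]), ([180, 168], [599.4, 263.8])]
((199.48452758789062, 200.23233032226562), (46.09767150878906, 63.99127960205078), 3.814074993133545)
```

View pics/crop.png

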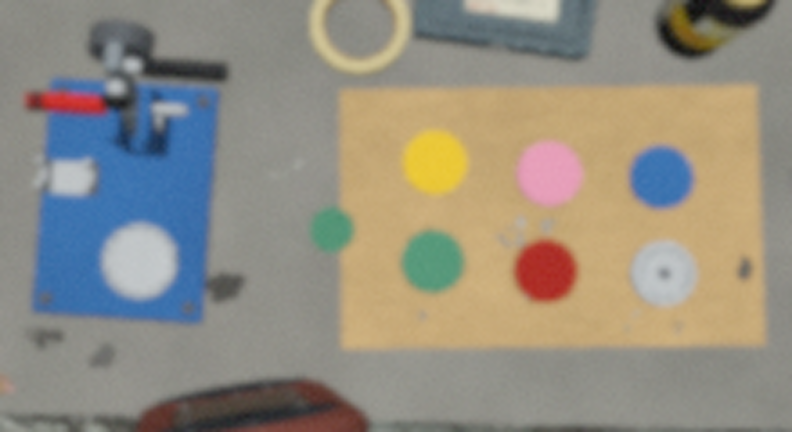

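Crop confirms four discs (yellow, blue, green, red) and the cap; the anvil is at about (424,173) mm, and the press yaw is about -2.6°. I start with blue.

Request:
arm_command:
  series:
    - {"tx": 14, "ty": 10, "tz": 0, "wz": 0.5}
    - {"tx": 28.7, "ty": 21.05, "tz": 0, "wz": 2.746}
    - {"tx": 28.7, "ty": 21.05, "tz": 0, "wz": 2.746}
    - {"tx": 28.7, "ty": 21.05, "tz": 0, "wz": 2.746}
    - {"tx": 28.7, "ty": 21.05, "tz": 0, "wz": 2.746}
    - {"tx": 28.7, "ty": 21.05, "tz": 0, "wz": 2.746}
    - {"tx": 28.7, "ty": 21.05, "tz": 0, "wz": 2.746}
    - {"tx": 28.7, "ty": 21.05, "tz": -10, "wz": 2.746}
    - {"tx": 28.7, "ty": 21.05, "tz": -15, "wz": 2.746}
    - {"tx": 28.7, "ty": 21.05, "tz": -15, "wz": 2.746}
    - {"tx": 28.7, "ty": 21.05, "tz": -15, "wz": 2.746}
    - {"tx": 28.7, "ty": 21.05, "tz": -15, "wz": 2.746}
  hand: 1
  newtons: 40

```text
$.series[0]: bad value
```

Request:
arm_command:
  series:
    - {"tx": 14, "ty": 10, "tz": 0, "wx": 0, "wy": 0, "wz": 0.5}
    - {"tx": 28.7, "ty": 21.05, "tz": 0, "wx": 0, "wy": 0, "wz": 2.746}
    - {"tx": 28.7, "ty": 21.05, "tz": 0, "wx": 0, "wy": 0, "wz": 2.746}
    - {"tx": 28.7, "ty": 21.05, "tz": 0, "wx": 0, "wy": 0, "wz": 2.746}
    - {"tx": 28.7, "ty": 21.05, "tz": 0, "wx": 0, "wy": 0, "wz": 2.746}
    - {"tx": 28.7, "ty": 21.05, "tz": 0, "wx": 0, "wy": 0, "wz": 2.746}
    - {"tx": 28.7, "ty": 21.05, "tz": 0, "wx": 0, "wy": 0, "wz": 2.746}
    - {"tx": 28.7, "ty": 21.05, "tz": -10, "wx": 0, "wy": 0, "wz": 2.746}
    - {"tx": 28.7, "ty": 21.05, "tz": -15, "wx": 0, "wy": 0, "wz": 2.746}
    - {"tx": 28.7, "ty": 21.05, "tz": -15, "wx": 0, "wy": 0, "wz": 2.746}
    - {"tx": 28.7, "ty": 21.05, "tz": -15, "wx": 0, "wy": 0, "wz": 2.746}
    - {"tx": 28.7, "ty": 21.05, "tz": -15, "wx": 0, "wy": 0, "wz": 2.746}
  hand: 1
  newtons: 40

```text
time_s: 1.65
position: [517.9, -342.7, 97.4]
tool_rot: [[-0.883, 0.47, -0.001], [0.47, 0.883, 0.001], [0.001, 0.001, -1.0]]
contact_force: [-1.2, -1.3, 0.9]
width: 0.996
grip_force: 0.0
```

Request:
arm_command:
  series:
    - {"tx": 0, "ty": 0, "tz": -2, "wx": 0, "wy": 0, "wz": 0.489}
    - {"tx": 0, "ty": 0, "tz": -4, "wx": 0, "wy": 0, "wz": 0.489}
    - {"tx": 0, "ty": 0, "tz": -5, "wx": 0, "wy": 0, "wz": 0.489}
    - {"tx": 0, "ty": 0, "tz": -7, "wx": 0, "wy": 0, "wz": 0.489}
    - {"tx": 0, "ty": 0, "tz": -8, "wx": 0, "wy": 0, "wz": 0.489}
    - {"tx": 0, "ty": 0, "tz": -8.4, "wx": 0, "wy": 0, "wz": 0.489}
    - {"tx": 0, "ty": 0, "tz": -8.4, "wx": 0, "wy": 0, "wz": 0.489}

```text
time_s: 2.52
position: [518.3, -343.1, 14.3]
tool_rot: [[-1.0, 0.008, -0.0], [0.008, 1.0, 0.0], [0.0, 0.0, -1.0]]
contact_force: [-0.5, -0.3, 0.8]
width: 0.999
grip_force: 0.0
```

Request:
arm_command:
  series:
    - {"tx": 0, "ty": 0, "tz": 0, "wx": 0, "wy": 0, "wz": 0}
    - {"tx": 0, "ty": 0, "tz": 0, "wx": 0, "wy": 0, "wz": 0}
    - {"tx": 0, "ty": 0, "tz": 0, "wx": 0, "wy": 0, "wz": 0}
    - {"tx": 0, "ty": 0, "tz": 0, "wx": 0, "wy": 0, "wz": 0}
    - {"tx": 0, "ty": 0, "tz": 0, "wx": 0, "wy": 0, "wz": 0}
    - {"tx": 0, "ty": 0, "tz": 0, "wx": 0, "wy": 0, "wz": 0}
  hand: 0.5
  newtons: 50

```text
time_s: 3.28
position: [518.9, -343.7, 15.8]
tool_rot: [[-1.0, 0.007, 0.001], [0.007, 1.0, -0.001], [-0.001, -0.001, -1.0]]
contact_force: [-1.0, 2.1, 5.6]
width: 0.718
grip_force: 53.5
```

Request:
arm_command:
  series:
    - {"tx": 0, "ty": 0, "tz": 4, "wx": 0, "wy": 0, "wz": 0}
    - {"tx": 0, "ty": 2, "tz": 9, "wx": 0, "wy": 0, "wz": 0}
    - {"tx": -2, "ty": 7, "tz": 10, "wx": 0, "wy": 0, "wz": 0}
    - {"tx": -3, "ty": 13, "tz": 10, "wx": 0, "wy": 0, "wz": 0}
    - {"tx": -4, "ty": 19, "tz": 10, "wx": 0, "wy": 0, "wz": 0}
    - {"tx": -5, "ty": 25, "tz": 10, "wx": 0, "wy": 0, "wz": 0}
    - {"tx": -6, "ty": 31, "tz": 10, "wx": 0, "wy": 0, "wz": 0}
    - {"tx": -7, "ty": 37, "tz": 10, "wx": 0, "wy": 0, "wz": 0}
    - {"tx": -8, "ty": 43, "tz": 10, "wx": 0, "wy": 0, "wz": 0}
    - {"tx": -9, "ty": 48, "tz": 10, "wx": 0, "wy": 0, "wz": 0}
    - {"tx": -9.4, "ty": 51.6, "tz": 9, "wx": 0, "wy": 0, "wz": 0}
    - {"tx": -9.4, "ty": 51.6, "tz": 7, "wx": 0, "wy": 0, "wz": 0}

```text
time_s: 4.78
position: [424.6, 175.2, 85.2]
tool_rot: [[-1.0, 0.003, 0.003], [0.003, 1.0, 0.001], [-0.003, 0.001, -1.0]]
contact_force: [-0.2, -0.6, -1.3]
width: 0.718
grip_force: 54.7
```

Request:
arm_command:
  series:
    - {"tx": 0, "ty": 0, "tz": -1.5, "wx": 0, "wy": 0, "wz": 0}
    - {"tx": 0, "ty": 0, "tz": -3, "wx": 0, "wy": 0, "wz": 0}
    - {"tx": 0, "ty": 0, "tz": -4, "wx": 0, "wy": 0, "wz": 0}
    - {"tx": 0, "ty": 0, "tz": -4.4, "wx": 0, "wy": 0, "wz": 0}
    - {"tx": 0, "ty": 0, "tz": -4.6, "wx": 0, "wy": 0, "wz": 0}
    - {"tx": 0, "ty": 0, "tz": -4.7, "wx": 0, "wy": 0, "wz": 0}

```text
time_s: 5.52
position: [424.6, 172.8, 37.6]
tool_rot: [[-1.0, 0.007, 0.001], [0.007, 1.0, 0.0], [-0.001, 0.0, -1.0]]
contact_force: [-1.0, 0.3, -0.2]
width: 0.714
grip_force: 54.7
```

Request:
arm_command:
  series:
    - {"tx": 0, "ty": 0, "tz": -0.1, "wx": 0, "wy": 0, "wz": 0}
    - {"tx": 0, "ty": 0, "tz": -0.1, "wx": 0, "wy": 0, "wz": 0}

```text
time_s: 5.78
position: [424.4, 172.9, 36.5]
tool_rot: [[-1.0, 0.007, 0.0], [0.007, 1.0, 0.0], [-0.0, 0.0, -1.0]]
contact_force: [-0.3, -0.1, -0.9]
width: 0.714
grip_force: 54.7
```

Request:
arm_command:
  series:
    - {"tx": 0, "ty": 0, "tz": -0.1, "wx": 0, "wy": 0, "wz": 0}
    - {"tx": 0, "ty": 0, "tz": -0.1, "wx": 0, "wy": 0, "wz": 0}
    - {"tx": 0, "ty": 0, "tz": -0.1, "wx": 0, "wy": 0, "wz": 0}
    - {"tx": 0, "ty": 0, "tz": 1, "wx": 0, "wy": 0, "wz": 0}
    - {"tx": 0, "ty": 0, "tz": 4, "wx": 0, "wy": 0, "wz": 0}
    - {"tx": 0, "ty": -4, "tz": 8, "wx": 0, "wy": 0, "wz": 0}
    - {"tx": 0, "ty": -10, "tz": 8, "wx": 0, "wy": 0, "wz": 0}
    - {"tx": 0, "ty": -16, "tz": 8, "wx": 0, "wy": 0, "wz": 0}
    - {"tx": 0, "ty": -22, "tz": 8, "wx": 0, "wy": 0, "wz": 0}
    - {"tx": 0, "ty": -28.96, "tz": 8, "wx": 0, "wy": 0, "wz": 0}
    - {"tx": 0.52, "ty": -28.96, "tz": 8, "wx": 0, "wy": 0, "wz": 0}
    - {"tx": 0.52, "ty": -28.96, "tz": 8, "wx": 0, "wy": 0, "wz": 0}
  hand: 1

```text
time_s: 7.28
position: [429.7, -117.1, 116.8]
tool_rot: [[-1.0, 0.008, 0.0], [0.008, 1.0, 0.0], [-0.0, 0.0, -1.0]]
contact_force: [-0.1, 0.1, -0.0]
width: 1.001
grip_force: 0.0
```

Now over green. Check placement and the remaining discs.

```bash
cat > chk.py <<'E'
from h import *
import sys
c=cam('top')
D={'yellow':(446,297,10),'green':(445,340,10),'red':(494,344,10),'cap':(540,350,14),'stack':(318,338,30)}
a=sys.argv[1].split(',')
for n in a:
    u,v,z=D[n]
    if n=='stack': z=float(sys.argv[2])
    try: print(n,blob(c,u,v,z,tol=25))
    except Exception as e: print(n,e)
if len(sys.argv)>3:
    cv2.imwrite(sys.argv[3],cv2.resize(c['img'][145:265,165:385],None,fx=3.6,fy=3.6,interpolation=cv2.INTER_CUBIC))
E
python3 chk.py yellow,red,cap,stack 30 pics/a1.png
```

```text
yellow (array([ 534.7, -129.5]), np.float64(32.3), array([288.7, 188. ]))
red (array([ 427.6, -219.3]), np.float64(101.8), array([313.5, 218.4]))
cap (array([ 422.8, -344.4]), np.float64(67.3), array([348.9, 220.4]))
stack (array([427.7, 172.7]), np.float64(114.8), array([203., 216.]))
```

View pics/a1.png

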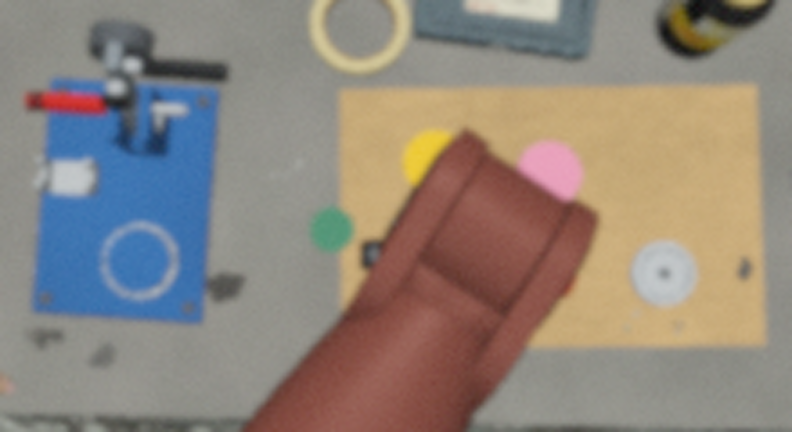

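Blue sits concentric within the bright anvil rim (ring centre ≈(140,260) in the crop). Gripping green now.

Request:
arm_command:
  series:
    - {"tx": 0, "ty": 0, "tz": -4, "wx": 0, "wy": 0, "wz": 0}
    - {"tx": 0, "ty": 0, "tz": -7, "wx": 0, "wy": 0, "wz": 0}
    - {"tx": 0, "ty": 0, "tz": -9, "wx": 0, "wy": 0, "wz": 0}
    - {"tx": 0, "ty": 0, "tz": -9.95, "wx": 0, "wy": 0, "wz": 0}
    - {"tx": 0, "ty": 0, "tz": -9.95, "wx": 0, "wy": 0, "wz": 0}

```text
time_s: 7.95
position: [429.4, -115.7, 16.8]
tool_rot: [[-1.0, 0.005, -0.001], [0.005, 1.0, 0.001], [0.001, 0.001, -1.0]]
contact_force: [-0.3, 0.2, -0.0]
width: 1.002
grip_force: 0.0
```

Request:
arm_command:
  series:
    - {"tx": 0, "ty": 0, "tz": 0, "wx": 0, "wy": 0, "wz": 0}
    - {"tx": 0, "ty": 0, "tz": 0, "wx": 0, "wy": 0, "wz": 0}
    - {"tx": 0, "ty": 0, "tz": 0, "wx": 0, "wy": 0, "wz": 0}
    - {"tx": 0, "ty": 0, "tz": 0, "wx": 0, "wy": 0, "wz": 0}
    - {"tx": 0, "ty": 0, "tz": 0, "wx": 0, "wy": 0, "wz": 0}
  hand: 0.5

```text
time_s: 8.57
position: [430.4, -117.0, 18.6]
tool_rot: [[-1.0, 0.007, 0.002], [0.007, 1.0, -0.001], [-0.002, -0.001, -1.0]]
contact_force: [-2.2, 2.7, 9.3]
width: 0.718
grip_force: 41.0
```

Request:
arm_command:
  series:
    - {"tx": 0, "ty": 0, "tz": 4, "wx": 0, "wy": 0, "wz": 0}
    - {"tx": 0, "ty": 2, "tz": 9, "wx": 0, "wy": 0, "wz": 0}
    - {"tx": 0, "ty": 7, "tz": 10, "wx": 0, "wy": 0, "wz": 0}
    - {"tx": -0.3, "ty": 13, "tz": 10, "wx": 0, "wy": 0, "wz": 0}
    - {"tx": -0.5, "ty": 19, "tz": 9, "wx": 0, "wy": 0, "wz": 0}
    - {"tx": -0.56, "ty": 25, "tz": 8, "wx": 0, "wy": 0, "wz": 0}
    - {"tx": -0.56, "ty": 28.96, "tz": 7, "wx": 0, "wy": 0, "wz": 0}
    - {"tx": -0.56, "ty": 28.96, "tz": 5.5, "wx": 0, "wy": 0, "wz": 0}
    - {"tx": -0.56, "ty": 28.96, "tz": 4.5, "wx": 0, "wy": 0, "wz": 0}
    - {"tx": -0.56, "ty": 28.96, "tz": 3.7, "wx": 0, "wy": 0, "wz": 0}
    - {"tx": -0.56, "ty": 28.96, "tz": 3.3, "wx": 0, "wy": 0, "wz": 0}
    - {"tx": -0.56, "ty": 28.96, "tz": 3.3, "wx": 0, "wy": 0, "wz": 0}

```text
time_s: 10.07
position: [424.0, 172.4, 49.8]
tool_rot: [[-1.0, 0.008, -0.0], [0.008, 1.0, 0.0], [0.0, 0.0, -1.0]]
contact_force: [0.1, 0.2, -0.7]
width: 0.705
grip_force: 54.2
```

Request:
arm_command:
  series:
    - {"tx": 0, "ty": 0.03, "tz": -0.1, "wx": 0, "wy": 0, "wz": 0}
    - {"tx": 0, "ty": 0.03, "tz": -0.15, "wx": 0, "wy": 0, "wz": 0}
    - {"tx": 0, "ty": 0.03, "tz": -0.15, "wx": 0, "wy": 0, "wz": 0}

```text
time_s: 10.45
position: [424.3, 173.1, 48.8]
tool_rot: [[-1.0, 0.007, 0.001], [0.007, 1.0, -0.0], [-0.001, -0.0, -1.0]]
contact_force: [-1.8, -0.8, 4.1]
width: 0.709
grip_force: 54.9
```

Request:
arm_command:
  series:
    - {"tx": 0, "ty": 0, "tz": 0, "wx": 0, "wy": 0, "wz": 0}
    - {"tx": 0, "ty": 0, "tz": 0, "wx": 0, "wy": 0, "wz": 0}
    - {"tx": 0, "ty": 0, "tz": 0, "wx": 0, "wy": 0, "wz": 0}
    - {"tx": 0, "ty": 0, "tz": 1, "wx": 0, "wy": 0, "wz": 0}
    - {"tx": 0, "ty": 0, "tz": 4, "wx": 0, "wy": 0, "wz": 0}
    - {"tx": 0, "ty": -4, "tz": 7, "wx": 0, "wy": 0, "wz": 0}
    - {"tx": 0, "ty": -10, "tz": 7, "wx": 0, "wy": 0, "wz": 0}
    - {"tx": 0, "ty": -16, "tz": 7, "wx": 0, "wy": 0, "wz": 0}
    - {"tx": 0, "ty": -22, "tz": 7, "wx": 0, "wy": 0, "wz": 0}
    - {"tx": 0, "ty": -28, "tz": 7, "wx": 0, "wy": 0, "wz": 0}
    - {"tx": 0, "ty": -34, "tz": 7, "wx": 0, "wy": 0, "wz": 0}
    - {"tx": -0.14, "ty": -40.15, "tz": 7, "wx": 0, "wy": 0, "wz": 0}
  hand: 1

```text
time_s: 11.95
position: [422.4, -230.6, 119.3]
tool_rot: [[-1.0, 0.007, 0.001], [0.007, 1.0, -0.001], [-0.001, -0.001, -1.0]]
contact_force: [1.4, 0.5, 0.5]
width: 1.001
grip_force: 0.0
```

```bash
python3 chk.py yellow,cap,stack 40 pics/a2.png
```

```text
yellow (array([ 528.4, -117.4]), np.float64(61.1), array([285.4, 189.7]))
cap (array([ 410. , -330.6]), np.float64(114.8), array([345., 224.]))
stack (array([424.3, 172.9]), np.float64(63.2), array([202.5, 216.9]))
```

View pics/a2.png

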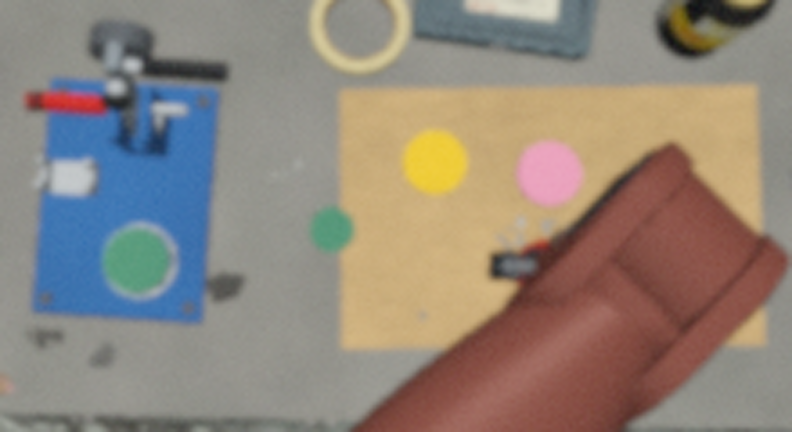

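Green is centred at (424.3,172.9). Next is red.

Request:
arm_command:
  series:
    - {"tx": 0, "ty": 0, "tz": -3, "wx": 0, "wy": 0, "wz": 0}
    - {"tx": 0, "ty": 0, "tz": -6, "wx": 0, "wy": 0, "wz": 0}
    - {"tx": 0, "ty": 0, "tz": -8.5, "wx": 0, "wy": 0, "wz": 0}
    - {"tx": 0, "ty": 0, "tz": -9.8, "wx": 0, "wy": 0, "wz": 0}
    - {"tx": 0, "ty": 0, "tz": -9.8, "wx": 0, "wy": 0, "wz": 0}

```text
time_s: 12.62
position: [422.3, -228.0, 20.2]
tool_rot: [[-1.0, 0.007, -0.001], [0.007, 1.0, 0.001], [0.001, 0.001, -1.0]]
contact_force: [1.0, 0.3, 0.4]
width: 0.998
grip_force: 0.0
```

Request:
arm_command:
  series:
    - {"tx": 0, "ty": 0, "tz": 0, "wx": 0, "wy": 0, "wz": 0}
    - {"tx": 0, "ty": 0, "tz": 0, "wx": 0, "wy": 0, "wz": 0}
    - {"tx": 0, "ty": 0, "tz": 0, "wx": 0, "wy": 0, "wz": 0}
    - {"tx": 0, "ty": 0, "tz": 0, "wx": 0, "wy": 0, "wz": 0}
    - {"tx": 0, "ty": 0, "tz": 0, "wx": 0, "wy": 0, "wz": 0}
  hand: 0.5

```text
time_s: 13.25
position: [425.3, -230.0, 25.0]
tool_rot: [[-1.0, 0.006, 0.006], [0.006, 1.0, -0.003], [-0.006, -0.003, -1.0]]
contact_force: [-1.2, 6.1, 28.7]
width: 0.504
grip_force: 14.2
```

Request:
arm_command:
  series:
    - {"tx": 0, "ty": 0, "tz": 1, "wx": 0, "wy": 0, "wz": 0}
    - {"tx": 0, "ty": 0, "tz": 2, "wx": 0, "wy": 0, "wz": 0}
    - {"tx": 0, "ty": 4, "tz": 6, "wx": 0, "wy": 0, "wz": 0}
    - {"tx": 0, "ty": 10, "tz": 9, "wx": 0, "wy": 0, "wz": 0}
    - {"tx": 0, "ty": 16, "tz": 9, "wx": 0, "wy": 0, "wz": 0}
    - {"tx": 0, "ty": 20, "tz": 9, "wx": 0, "wy": 0, "wz": 0}
    - {"tx": 0, "ty": 20, "tz": 9, "wx": 0, "wy": 0, "wz": 0}
    - {"tx": 0, "ty": 20, "tz": 9, "wx": 0, "wy": 0, "wz": 0}
  hand: 1

```text
time_s: 14.25
position: [422.7, -28.6, 110.6]
tool_rot: [[-1.0, 0.006, 0.0], [0.006, 1.0, -0.0], [-0.0, -0.0, -1.0]]
contact_force: [-0.2, -0.2, -0.3]
width: 0.999
grip_force: 0.0
```

```bash
python3 chk.py yellow,red,cap,stack 40
```

```text
yellow (array([ 528.5, -117.5]), np.float64(61.1), array([285.4, 189.7]))
red (array([ 422.9, -228.7]), np.float64(56.9), array([316.1, 219.8]))
cap (array([ 422.7, -344.5]), np.float64(67.4), array([348.9, 220.5]))
stack (array([424.1, 172.8]), np.float64(63.2), array([202.5, 216.9]))
```

Request:
arm_command:
  series:
    - {"tx": 0, "ty": -6, "tz": 0, "wx": 0, "wy": 0, "wz": 0}
    - {"tx": 0, "ty": -12, "tz": 0, "wx": 0, "wy": 0, "wz": 0}
    - {"tx": 0, "ty": -17, "tz": 0, "wx": 0, "wy": 0, "wz": 0}
    - {"tx": 0, "ty": -20, "tz": -1, "wx": 0, "wy": 0, "wz": 0}
    - {"tx": 0, "ty": -20, "tz": -3, "wx": 0, "wy": 0, "wz": 0}
    - {"tx": 0, "ty": -20, "tz": -6, "wx": 0, "wy": 0, "wz": 0}
    - {"tx": 0, "ty": -20, "tz": -8, "wx": 0, "wy": 0, "wz": 0}
    - {"tx": 0, "ty": -20, "tz": -9.3, "wx": 0, "wy": 0, "wz": 0}
    - {"tx": 0, "ty": -20, "tz": -9.9, "wx": 0, "wy": 0, "wz": 0}
    - {"tx": 0, "ty": -20, "tz": -9.9, "wx": 0, "wy": 0, "wz": 0}

```text
time_s: 15.55
position: [422.5, -228.6, 11.5]
tool_rot: [[-1.0, 0.007, -0.0], [0.007, 1.0, 0.0], [0.0, 0.0, -1.0]]
contact_force: [-0.3, 0.4, -0.5]
width: 0.997
grip_force: 0.0
```

Request:
arm_command:
  series:
    - {"tx": 0, "ty": 0, "tz": 0, "wx": 0, "wy": 0, "wz": 0}
    - {"tx": 0, "ty": 0, "tz": 0, "wx": 0, "wy": 0, "wz": 0}
    - {"tx": 0, "ty": 0, "tz": 0, "wx": 0, "wy": 0, "wz": 0}
    - {"tx": 0, "ty": 0, "tz": 0, "wx": 0, "wy": 0, "wz": 0}
    - {"tx": 0, "ty": 0, "tz": 0, "wx": 0, "wy": 0, "wz": 0}
  hand: 0.5

```text
time_s: 16.18
position: [423.2, -228.9, 12.7]
tool_rot: [[-1.0, 0.007, 0.001], [0.007, 1.0, -0.001], [-0.001, -0.001, -1.0]]
contact_force: [-1.9, 0.5, 6.9]
width: 0.726
grip_force: 53.6
```

Request:
arm_command:
  series:
    - {"tx": 0, "ty": 0, "tz": 4, "wx": 0, "wy": 0, "wz": 0}
    - {"tx": 0, "ty": 3, "tz": 9, "wx": 0, "wy": 0, "wz": 0}
    - {"tx": 0.13, "ty": 9, "tz": 10, "wx": 0, "wy": 0, "wz": 0}
    - {"tx": 0.13, "ty": 15, "tz": 10, "wx": 0, "wy": 0, "wz": 0}
    - {"tx": 0.13, "ty": 21, "tz": 10, "wx": 0, "wy": 0, "wz": 0}
    - {"tx": 0.13, "ty": 27, "tz": 10, "wx": 0, "wy": 0, "wz": 0}
    - {"tx": 0.13, "ty": 33, "tz": 9, "wx": 0, "wy": 0, "wz": 0}
    - {"tx": 0.13, "ty": 38, "tz": 8, "wx": 0, "wy": 0, "wz": 0}
    - {"tx": 0.13, "ty": 40.15, "tz": 7, "wx": 0, "wy": 0, "wz": 0}
    - {"tx": 0.13, "ty": 40.15, "tz": 6, "wx": 0, "wy": 0, "wz": 0}
    - {"tx": 0.13, "ty": 40.15, "tz": 5, "wx": 0, "wy": 0, "wz": 0}
    - {"tx": 0.13, "ty": 40.15, "tz": 4.5, "wx": 0, "wy": 0, "wz": 0}

```text
time_s: 17.68
position: [423.7, 172.2, 55.7]
tool_rot: [[-1.0, 0.008, -0.001], [0.008, 1.0, -0.0], [0.001, -0.0, -1.0]]
contact_force: [-0.7, 0.3, -0.3]
width: 0.721
grip_force: 55.2
```

Request:
arm_command:
  series:
    - {"tx": 0, "ty": 0, "tz": 0, "wx": 0, "wy": 0, "wz": 0}
    - {"tx": 0, "ty": 0, "tz": -0.2, "wx": 0, "wy": 0, "wz": 0}
    - {"tx": 0, "ty": 0, "tz": -0.3, "wx": 0, "wy": 0, "wz": 0}
    - {"tx": 0, "ty": 0, "tz": -0.3, "wx": 0, "wy": 0, "wz": 0}

```text
time_s: 18.18
position: [423.9, 173.1, 53.4]
tool_rot: [[-1.0, 0.007, 0.0], [0.007, 1.0, 0.0], [-0.0, 0.0, -1.0]]
contact_force: [0.3, 0.5, -0.1]
width: 0.726
grip_force: 55.2
```

Request:
arm_command:
  series:
    - {"tx": 0, "ty": 0, "tz": -0.08, "wx": 0, "wy": 0, "wz": 0}
    - {"tx": 0, "ty": 0, "tz": -0.08, "wx": 0, "wy": 0, "wz": 0}

```text
time_s: 18.42
position: [424.0, 173.2, 52.8]
tool_rot: [[-1.0, 0.007, 0.0], [0.007, 1.0, 0.0], [-0.0, 0.0, -1.0]]
contact_force: [-0.3, -0.2, 2.6]
width: 0.725
grip_force: 55.6
```

Request:
arm_command:
  series:
    - {"tx": 0, "ty": 0, "tz": 0, "wx": 0, "wy": 0, "wz": 0}
    - {"tx": 0, "ty": 0, "tz": 0, "wx": 0, "wy": 0, "wz": 0}
    - {"tx": 0, "ty": 0, "tz": 0, "wx": 0, "wy": 0, "wz": 0}
    - {"tx": 0, "ty": 0, "tz": 1, "wx": 0, "wy": 0, "wz": 0}
    - {"tx": 0, "ty": 0, "tz": 4, "wx": 0, "wy": 0, "wz": 0}
    - {"tx": 0, "ty": -4, "tz": 7, "wx": 0, "wy": 0, "wz": 0}
    - {"tx": 2, "ty": -10, "tz": 7, "wx": 0, "wy": 0, "wz": 0}
    - {"tx": 4, "ty": -16, "tz": 7, "wx": 0, "wy": 0, "wz": 0}
    - {"tx": 7, "ty": -21, "tz": 7, "wx": 0, "wy": 0, "wz": 0}
    - {"tx": 9, "ty": -26, "tz": 7, "wx": 0, "wy": 0, "wz": 0}
    - {"tx": 10.45, "ty": -29.05, "tz": 7, "wx": 0, "wy": 0, "wz": 0}
    - {"tx": 10.45, "ty": -29.05, "tz": 7, "wx": 0, "wy": 0, "wz": 0}
  hand: 1

```text
time_s: 19.92
position: [528.9, -119.4, 123.0]
tool_rot: [[-1.0, 0.01, 0.0], [0.01, 1.0, -0.0], [-0.0, -0.0, -1.0]]
contact_force: [-0.6, 0.8, -0.2]
width: 1.001
grip_force: 0.0
```

```bash
python3 chk.py cap,stack 50 pics/a3.png
```

```text
cap (array([ 422.7, -344.6]), np.float64(67.0), array([348.9, 220.5]))
stack (array([423.6, 172.4]), np.float64(56.8), array([202.2, 217. ]))
```

View pics/a3.png

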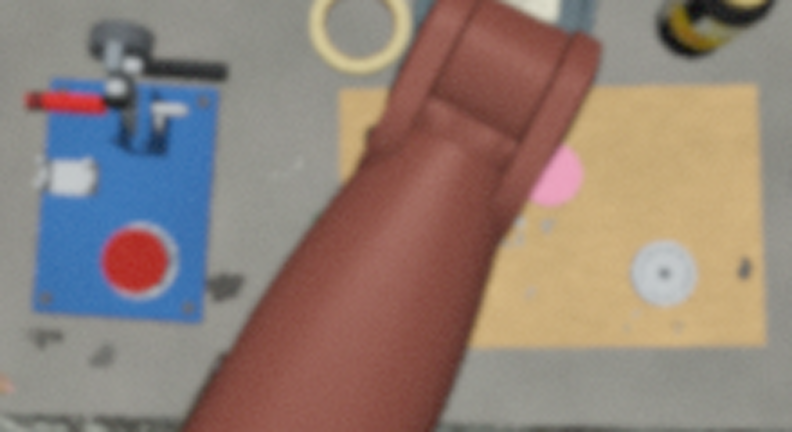

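Red is stacked within 1 mm of centre. Next is yellow.

Request:
arm_command:
  series:
    - {"tx": 0, "ty": 0, "tz": -3, "wx": 0, "wy": 0, "wz": 0}
    - {"tx": 0, "ty": 0, "tz": -6, "wx": 0, "wy": 0, "wz": 0}
    - {"tx": 0, "ty": 0, "tz": -8.5, "wx": 0, "wy": 0, "wz": 0}
    - {"tx": 0, "ty": 0, "tz": -10.3, "wx": 0, "wy": 0, "wz": 0}
    - {"tx": 0, "ty": 0, "tz": -10.9, "wx": 0, "wy": 0, "wz": 0}
    - {"tx": 0, "ty": 0, "tz": -10.9, "wx": 0, "wy": 0, "wz": 0}

```text
time_s: 20.72
position: [528.5, -117.1, 13.9]
tool_rot: [[-1.0, 0.006, 0.0], [0.006, 1.0, 0.0], [-0.0, 0.0, -1.0]]
contact_force: [0.4, 0.4, -0.0]
width: 1.002
grip_force: 0.0
```

Request:
arm_command:
  series:
    - {"tx": 0, "ty": 0, "tz": 0, "wx": 0, "wy": 0, "wz": 0}
    - {"tx": 0, "ty": 0, "tz": 0, "wx": 0, "wy": 0, "wz": 0}
    - {"tx": 0, "ty": 0, "tz": 0, "wx": 0, "wy": 0, "wz": 0}
    - {"tx": 0, "ty": 0, "tz": 0, "wx": 0, "wy": 0, "wz": 0}
    - {"tx": 0, "ty": 0, "tz": 0, "wx": 0, "wy": 0, "wz": 0}
  hand: 0.5

```text
time_s: 21.35
position: [529.2, -117.7, 15.2]
tool_rot: [[-1.0, 0.007, 0.002], [0.007, 1.0, -0.001], [-0.002, -0.001, -1.0]]
contact_force: [-2.0, 0.5, 6.9]
width: 0.72
grip_force: 53.0
```

Request:
arm_command:
  series:
    - {"tx": 0, "ty": 0, "tz": 4, "wx": 0, "wy": 0, "wz": 0}
    - {"tx": -2, "ty": 3, "tz": 9, "wx": 0, "wy": 0, "wz": 0}
    - {"tx": -4, "ty": 8, "tz": 11, "wx": 0, "wy": 0, "wz": 0}
    - {"tx": -6, "ty": 13, "tz": 11, "wx": 0, "wy": 0, "wz": 0}
    - {"tx": -8, "ty": 18, "tz": 10, "wx": 0, "wy": 0, "wz": 0}
    - {"tx": -10, "ty": 23, "tz": 9, "wx": 0, "wy": 0, "wz": 0}
    - {"tx": -10.4, "ty": 27, "tz": 8, "wx": 0, "wy": 0, "wz": 0}
    - {"tx": -10.4, "ty": 29.03, "tz": 7.2, "wx": 0, "wy": 0, "wz": 0}
    - {"tx": -10.4, "ty": 29.03, "tz": 6.5, "wx": 0, "wy": 0, "wz": 0}
    - {"tx": -10.4, "ty": 29.03, "tz": 5.8, "wx": 0, "wy": 0, "wz": 0}
    - {"tx": -10.4, "ty": 29.03, "tz": 5.4, "wx": 0, "wy": 0, "wz": 0}
    - {"tx": -10.4, "ty": 29.03, "tz": 5.3, "wx": 0, "wy": 0, "wz": 0}

```text
time_s: 22.85
position: [424.4, 172.3, 66.4]
tool_rot: [[-1.0, 0.008, -0.0], [0.008, 1.0, 0.0], [0.0, 0.0, -1.0]]
contact_force: [-0.2, 0.8, -1.3]
width: 0.716
grip_force: 55.0
```

Request:
arm_command:
  series:
    - {"tx": 0, "ty": 0, "tz": 0, "wx": 0, "wy": 0, "wz": 0}
    - {"tx": 0, "ty": 0, "tz": -0.1, "wx": 0, "wy": 0, "wz": 0}
    - {"tx": 0, "ty": 0, "tz": -0.2, "wx": 0, "wy": 0, "wz": 0}
    - {"tx": 0, "ty": 0, "tz": -0.2, "wx": 0, "wy": 0, "wz": 0}

```text
time_s: 23.35
position: [424.6, 172.9, 65.2]
tool_rot: [[-1.0, 0.007, 0.001], [0.007, 1.0, -0.0], [-0.001, -0.0, -1.0]]
contact_force: [-2.1, -1.5, 4.8]
width: 0.715
grip_force: 55.7
```

Request:
arm_command:
  series:
    - {"tx": 0, "ty": 0, "tz": 0, "wx": 0, "wy": 0, "wz": 0}
    - {"tx": 0, "ty": 0, "tz": 0, "wx": 0, "wy": 0, "wz": 0}
    - {"tx": 0, "ty": 0, "tz": 0, "wx": 0, "wy": 0, "wz": 0}
    - {"tx": 0, "ty": 0, "tz": 2, "wx": 0, "wy": 0, "wz": 0}
    - {"tx": 0, "ty": -2, "tz": 5, "wx": 0, "wy": 0, "wz": 0}
    - {"tx": 0, "ty": -8, "tz": 5, "wx": 0, "wy": 0, "wz": 0}
    - {"tx": 0, "ty": -14, "tz": 5, "wx": 0, "wy": 0, "wz": 0}
    - {"tx": 0, "ty": -20, "tz": 5, "wx": 0, "wy": 0, "wz": 0}
    - {"tx": 0, "ty": -26, "tz": 5, "wx": 0, "wy": 0, "wz": 0}
    - {"tx": 0, "ty": -32, "tz": 5, "wx": 0, "wy": 0, "wz": 0}
    - {"tx": 0, "ty": -35, "tz": 5, "wx": 0, "wy": 0, "wz": 0}
    - {"tx": 0, "ty": -35, "tz": 5, "wx": 0, "wy": 0, "wz": 0}
  hand: 1

```text
time_s: 24.85
position: [424.1, -178.9, 114.4]
tool_rot: [[-1.0, 0.01, -0.0], [0.01, 1.0, 0.0], [0.0, -0.0, -1.0]]
contact_force: [0.2, 0.1, -0.0]
width: 1.002
grip_force: 0.0
```

```bash
python3 chk.py cap,stack 60
```

```text
cap (array([ 417.2, -320.8]), np.float64(99.2), array([342.2, 221.9]))
stack (array([424. , 171.9]), np.float64(59.7), array([201.9, 216.8]))
```

Request:
arm_command:
  series:
    - {"tx": 0, "ty": -6, "tz": 0, "wx": 0, "wy": 0, "wz": 0}
    - {"tx": 0, "ty": -12, "tz": 0, "wx": 0, "wy": 0, "wz": 0}
    - {"tx": -0.15, "ty": -16.74, "tz": 0, "wx": 0, "wy": 0, "wz": 0}
    - {"tx": -0.15, "ty": -16.74, "tz": -2, "wx": 0, "wy": 0, "wz": 0}
    - {"tx": -0.15, "ty": -16.74, "tz": -5, "wx": 0, "wy": 0, "wz": 0}
    - {"tx": -0.15, "ty": -16.74, "tz": -7, "wx": 0, "wy": 0, "wz": 0}
    - {"tx": -0.15, "ty": -16.74, "tz": -9, "wx": 0, "wy": 0, "wz": 0}
    - {"tx": -0.15, "ty": -16.74, "tz": -10, "wx": 0, "wy": 0, "wz": 0}
    - {"tx": -0.15, "ty": -16.74, "tz": -10, "wx": 0, "wy": 0, "wz": 0}

```text
time_s: 26.02
position: [422.8, -342.9, 13.8]
tool_rot: [[-1.0, 0.006, -0.001], [0.006, 1.0, 0.001], [0.001, 0.001, -1.0]]
contact_force: [-0.2, 0.6, -0.3]
width: 0.996
grip_force: 0.0
```

Request:
arm_command:
  series:
    - {"tx": 0, "ty": 0, "tz": 0, "wx": 0, "wy": 0, "wz": 0}
    - {"tx": 0, "ty": 0, "tz": 0, "wx": 0, "wy": 0, "wz": 0}
    - {"tx": 0, "ty": 0, "tz": 0, "wx": 0, "wy": 0, "wz": 0}
    - {"tx": 0, "ty": 0, "tz": 0, "wx": 0, "wy": 0, "wz": 0}
    - {"tx": 0, "ty": 0, "tz": 0, "wx": 0, "wy": 0, "wz": 0}
  hand: 0.5
  newtons: 70

```text
time_s: 26.65
position: [423.6, -345.1, 16.4]
tool_rot: [[-1.0, 0.007, 0.002], [0.007, 1.0, -0.001], [-0.002, -0.001, -1.0]]
contact_force: [-0.2, 2.0, 7.7]
width: 0.712
grip_force: 75.3
```

Request:
arm_command:
  series:
    - {"tx": 0, "ty": 0, "tz": 4, "wx": 0, "wy": 0, "wz": 0}
    - {"tx": 0, "ty": 2, "tz": 9, "wx": 0, "wy": 0, "wz": 0}
    - {"tx": 0.1, "ty": 7, "tz": 12, "wx": 0, "wy": 0, "wz": 0}
    - {"tx": 0.15, "ty": 13, "tz": 12, "wx": 0, "wy": 0, "wz": 0}
    - {"tx": 0.15, "ty": 19, "tz": 12, "wx": 0, "wy": 0, "wz": 0}
    - {"tx": 0.15, "ty": 25, "tz": 12, "wx": 0, "wy": 0, "wz": 0}
    - {"tx": 0.15, "ty": 31, "tz": 12, "wx": 0, "wy": 0, "wz": 0}
    - {"tx": 0.15, "ty": 37, "tz": 12, "wx": 0, "wy": 0, "wz": 0}
    - {"tx": 0.15, "ty": 43, "tz": 11, "wx": 0, "wy": 0, "wz": 0}
    - {"tx": 0.15, "ty": 48, "tz": 10, "wx": 0, "wy": 0, "wz": 0}
    - {"tx": 0.15, "ty": 51.7, "tz": 9, "wx": 0, "wy": 0, "wz": 0}
    - {"tx": 0.15, "ty": 51.7, "tz": 8, "wx": 0, "wy": 0, "wz": 0}

```text
time_s: 28.15
position: [423.8, 174.7, 94.4]
tool_rot: [[-1.0, 0.003, 0.0], [0.003, 1.0, 0.001], [-0.0, 0.001, -1.0]]
contact_force: [0.2, 0.1, -3.6]
width: 0.712
grip_force: 78.5
```

Request:
arm_command:
  series:
    - {"tx": 0, "ty": 0, "tz": -0.5, "wx": 0, "wy": 0, "wz": 0}
    - {"tx": 0, "ty": 0, "tz": -1, "wx": 0, "wy": 0, "wz": 0}
    - {"tx": 0, "ty": 0, "tz": -1.3, "wx": 0, "wy": 0, "wz": 0}
    - {"tx": 0, "ty": 0, "tz": -1.5, "wx": 0, "wy": 0, "wz": 0}
    - {"tx": 0, "ty": 0, "tz": -1.6, "wx": 0, "wy": 0, "wz": 0}
    - {"tx": 0, "ty": 0, "tz": -1.6, "wx": 0, "wy": 0, "wz": 0}

```text
time_s: 28.9
position: [424.4, 172.5, 78.6]
tool_rot: [[-1.0, 0.007, 0.0], [0.007, 1.0, 0.0], [-0.0, 0.0, -1.0]]
contact_force: [-0.4, 0.3, -3.7]
width: 0.714
grip_force: 78.5
```

Request:
arm_command:
  series:
    - {"tx": 0, "ty": 0, "tz": -0.1, "wx": 0, "wy": 0, "wz": 0}
    - {"tx": 0, "ty": 0, "tz": -0.2, "wx": 0, "wy": 0, "wz": 0}
    - {"tx": 0, "ty": 0, "tz": -0.2, "wx": 0, "wy": 0, "wz": 0}

```text
time_s: 29.28
position: [424.3, 172.6, 76.5]
tool_rot: [[-1.0, 0.007, -0.0], [0.007, 1.0, 0.0], [0.0, 0.0, -1.0]]
contact_force: [-0.4, -0.4, -3.8]
width: 0.712
grip_force: 78.7
```

Request:
arm_command:
  series:
    - {"tx": 0, "ty": 0, "tz": -0.07, "wx": 0, "wy": 0, "wz": 0}
    - {"tx": 0, "ty": 0, "tz": -0.13, "wx": 0, "wy": 0, "wz": 0}
    - {"tx": 0, "ty": 0, "tz": -0.13, "wx": 0, "wy": 0, "wz": 0}

```text
time_s: 29.65
position: [424.4, 172.6, 76.3]
tool_rot: [[-1.0, 0.007, 0.0], [0.007, 1.0, -0.0], [-0.0, -0.0, -1.0]]
contact_force: [-6.0, -1.1, 9.3]
width: 0.711
grip_force: 80.0
```

Request:
arm_command:
  series:
    - {"tx": 0, "ty": 0, "tz": 0.05, "wx": 0, "wy": 0, "wz": 0}
    - {"tx": 0, "ty": 0, "tz": 0.05, "wx": 0, "wy": 0, "wz": 0}
    - {"tx": 0, "ty": 0, "tz": 0.05, "wx": 0, "wy": 0, "wz": 0}
    - {"tx": 0, "ty": 0, "tz": 2, "wx": 0, "wy": 0, "wz": 0}
    - {"tx": 0, "ty": 0, "tz": 6, "wx": 0, "wy": 0, "wz": 0}
    - {"tx": 0, "ty": -2, "tz": 12, "wx": 0, "wy": 0, "wz": 0}
    - {"tx": 0, "ty": -8, "tz": 18, "wx": 0, "wy": 0, "wz": 0}
    - {"tx": 0, "ty": -14, "tz": 18, "wx": 0, "wy": 0, "wz": 0}
    - {"tx": 0, "ty": -20, "tz": 18, "wx": 0, "wy": 0, "wz": 0}
    - {"tx": 0, "ty": -26, "tz": 18, "wx": 0, "wy": 0, "wz": 0}
    - {"tx": 0, "ty": -30, "tz": 18, "wx": 0, "wy": 0, "wz": 0}
    - {"tx": 0, "ty": -30, "tz": 18, "wx": 0, "wy": 0, "wz": 0}
  hand: 1

```text
time_s: 31.15
position: [424.0, -130.4, 254.8]
tool_rot: [[-1.0, 0.012, -0.0], [0.012, 1.0, -0.0], [0.0, -0.0, -1.0]]
contact_force: [-0.2, 0.5, 0.1]
width: 1.003
grip_force: 0.0
```

Run:
```python
from h import *
c=cam('top'); print('cap',blob(c,318,338,74,tol=25))
hsv=cv2.cvtColor(c['img'],cv2.COLOR_BGR2HSV)
m=cv2.inRange(hsv,(100,120,60),(130,255,255)); m[:, :160]=0; m[:,240:]=0; m[:160]=0;m[245:]=0
# left and right edges of plate by row, in world at z=12
for s in(0,1):
    P=[]
    for r in (range(190,228) if s else list(range(176,182))+list(range(199,225))):
        k=np.flatnonzero(m[r]); P.append(px2w(c,k[-1]+.5 if s else k[0]-.5,r,12)[:2])
    vx,vy,x0,y0=cv2.fitLine(np.array(P,np.float32),cv2.DIST_HUBER,0,.01,.01).ravel()
    if vx<0: vx,vy=-vx,-vy
    a=np.arctan2(vy,vx); n=np.array([-np.sin(a),np.cos(a)]); print('edge',np.degrees(a),'press y of edge',n@(np.array([x0,y0])-np.array([424.2,172.9])))
# red handle
r=cv2.inRange(hsv,(0,150,80),(8,255,255))|cv2.inRange(hsv,(172,150,80),(180,255,255)); r[:,:160]=0;r[:,215:]=0;r[:160]=0;r[190:]=0
k=cv2.findNonZero(r); (vx,vy,_,_)=cv2.fitLine(k,cv2.DIST_HUBER,0,.01,.01).ravel(); q=k[:,0]
for p in (q[q[:,0].argmin()],q.mean(0),q[q[:,0].argmax()]): print('red',p,px2w(c,*p,137)[:2])
th=np.radians(-2.6)
W=lambda x,y,z:np.array([424.2+np.cos(th)*x-np.sin(th)*y,172.9+np.sin(th)*x+np.cos(th)*y,z])
for q in [(137,97,137),(137,60,137),(137,22,137),(78,51,60),(78,97,60)]: print(q,W(*q),w2px(c,W(*q)))
s=cam('scene'); print([w2px(s,W(*q)) for q in [(137,97,137),(78,51,64),(78,97,64)]])
a=cv2.resize(c['img'][155:250,165:255],(540,570),interpolation=cv2.INTER_CUBIC)
cv2.imwrite('pics/p1.png',a)
u,v=w2px(s,W(78,75,100)).astype(int); b=cv2.resize(s['img'][v-60:v+60,u-75:u+75],(750,600),interpolation=cv2.INTER_CUBIC); cv2.imwrite('pics/p2.png',b); print(u,v)
```

```text
cap (array([423.5, 168. ]), np.float64(75.4), array([202.5, 216.9]))
edge -3.1629026 press y of edge 101.4661180299537
edge -2.359775 press y of edge -62.61019542696727
red [174 172] [567.63394084 257.29840078]
red [183.92207792 173.09090909] [564.65643453 224.49439603]
red [193 173] [565.53993117 194.62765738]
(137, 97, 137) [565.45917791 263.5854159  137.        ] [172.06737553 172.61890768]
(137, 60, 137) [563.78074735 226.62350481 137.        ] [183.26615766 173.34261667]
(137, 22, 137) [562.0569538  188.66262316 137.        ] [194.7760418  174.08643028]
(78, 51, 60) [504.43321684 220.30918599  60.        ] [188.74498969 193.33563814]
(78, 97, 60) [506.51991429 266.2618322   60.        ] [175.54521423 192.47425249]
[array([170.99033645, 215.20131089]), array([190.77354347, 234.72857323]), array([179.34173634, 239.16572767])]
183 229
```

View pics/p1.png

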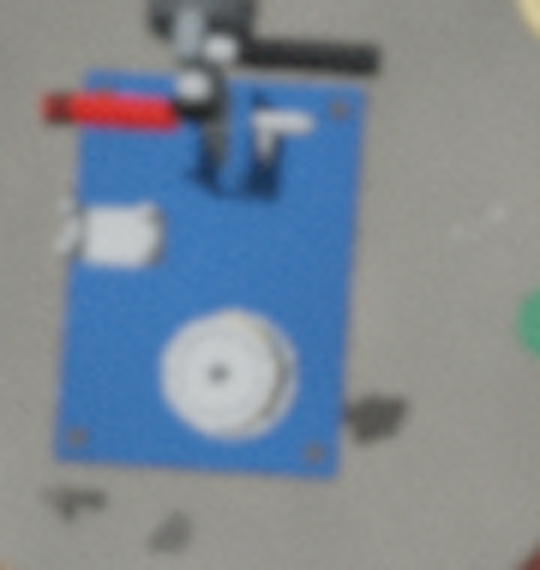

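View pics/p2.png

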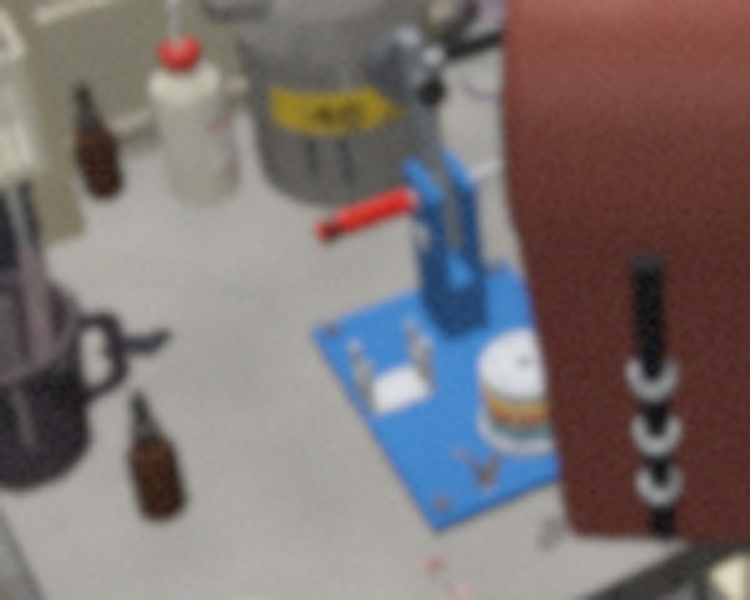

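The cap is on the four-disc stack and roughly centred (dot at crop (219,373)). The pin handle matches the model prediction. Now going to the pin handle.

Request:
arm_command:
  series:
    - {"tx": 0, "ty": 5, "tz": 1, "wx": 0, "wy": 0, "wz": -0.18}
    - {"tx": 0, "ty": 10, "tz": 1, "wx": 0, "wy": 0, "wz": -0.36}
    - {"tx": 0, "ty": 15, "tz": 1, "wx": 0, "wy": 0, "wz": -0.54}
    - {"tx": 0, "ty": 20, "tz": 1, "wx": 0, "wy": 0, "wz": -0.72}
    - {"tx": 0, "ty": 25, "tz": 1, "wx": 0, "wy": 0, "wz": -0.9}
    - {"tx": 0, "ty": 30, "tz": 1, "wx": 0, "wy": 0, "wz": -1.08}
    - {"tx": 0, "ty": 35, "tz": 1, "wx": 0, "wy": 0, "wz": -1.26}
    - {"tx": 0, "ty": 37.4, "tz": 1, "wx": 0, "wy": 0, "wz": -1.44}
    - {"tx": 4, "ty": 37.4, "tz": 1, "wx": 0, "wy": 0, "wz": -1.611}
    - {"tx": 9, "ty": 37.4, "tz": 1, "wx": 0, "wy": 0, "wz": -1.611}
    - {"tx": 14.07, "ty": 37.4, "tz": 1, "wx": 0, "wy": 0, "wz": -1.611}
    - {"tx": 14.07, "ty": 37.4, "tz": 0, "wx": 0, "wy": 0, "wz": -1.611}
  hand: 0.65

```text
time_s: 32.75
position: [566.6, 247.6, 252.9]
tool_rot: [[0.046, 0.999, -0.002], [0.999, -0.046, -0.0], [-0.001, -0.002, -1.0]]
contact_force: [-0.6, -0.7, -0.5]
width: 0.652
grip_force: 0.0
```

Request:
arm_command:
  series:
    - {"tx": 0, "ty": 0, "tz": -1, "wx": 0, "wy": 0, "wz": 0}
    - {"tx": 0, "ty": 0, "tz": -3, "wx": 0, "wy": 0, "wz": 0}
    - {"tx": 0, "ty": 0, "tz": -5, "wx": 0, "wy": 0, "wz": 0}
    - {"tx": 0, "ty": 0, "tz": -7, "wx": 0, "wy": 0, "wz": 0}
    - {"tx": 0, "ty": 0, "tz": -7, "wx": 0, "wy": 0, "wz": 0}

```text
time_s: 33.38
position: [563.6, 246.5, 183.3]
tool_rot: [[0.047, 0.999, -0.003], [0.999, -0.047, -0.001], [-0.001, -0.003, -1.0]]
contact_force: [0.3, -0.9, -0.1]
width: 0.651
grip_force: 0.0
```

Request:
arm_command:
  series:
    - {"tx": 0.05, "ty": 0, "tz": -1.5, "wx": 0, "wy": 0, "wz": 0}
    - {"tx": 0.05, "ty": 0, "tz": -3, "wx": 0, "wy": 0, "wz": 0}
    - {"tx": 0.05, "ty": 0, "tz": -4.2, "wx": 0, "wy": 0, "wz": 0}
    - {"tx": 0.05, "ty": 0, "tz": -4.7, "wx": 0, "wy": 0, "wz": 0}
    - {"tx": 0.05, "ty": 0, "tz": -4.7, "wx": 0, "wy": 0, "wz": 0}

```text
time_s: 34.0
position: [565.4, 246.5, 137.9]
tool_rot: [[0.047, 0.999, -0.0], [0.999, -0.047, -0.0], [-0.0, -0.0, -1.0]]
contact_force: [0.1, -0.8, -0.1]
width: 0.645
grip_force: 0.0
```

Request:
arm_command:
  series:
    - {"tx": 0, "ty": 0, "tz": 0, "wx": 0, "wy": 0, "wz": 0}
    - {"tx": 0, "ty": 0, "tz": 0, "wx": 0, "wy": 0, "wz": 0}
    - {"tx": 0, "ty": 0, "tz": 0, "wx": 0, "wy": 0, "wz": 0}
    - {"tx": 0, "ty": 0, "tz": 0, "wx": 0, "wy": 0, "wz": 0}
    - {"tx": 0, "ty": 0, "tz": 0, "wx": 0, "wy": 0, "wz": 0}
    - {"tx": 0, "ty": 0, "tz": 0, "wx": 0, "wy": 0, "wz": 0}
    - {"tx": 0, "ty": 0, "tz": 0, "wx": 0, "wy": 0, "wz": 0}
  hand: 0.1
  newtons: 50

```text
time_s: 34.88
position: [565.6, 246.6, 138.4]
tool_rot: [[0.047, 0.999, 0.0], [0.999, -0.047, 0.0], [0.0, 0.0, -1.0]]
contact_force: [1.3, 0.4, 1.9]
width: 0.193
grip_force: 48.8
```

Request:
arm_command:
  series:
    - {"tx": 0.03, "ty": 0.6, "tz": 0, "wx": 0, "wy": 0, "wz": 0}
    - {"tx": 0.07, "ty": 1.5, "tz": 0, "wx": 0, "wy": 0, "wz": 0}
    - {"tx": 0.12, "ty": 2.5, "tz": 0, "wx": 0, "wy": 0, "wz": 0}
    - {"tx": 0.14, "ty": 3, "tz": 0, "wx": 0, "wy": 0, "wz": 0}

```text
time_s: 35.38
position: [566.8, 277.5, 138.0]
tool_rot: [[0.046, 0.999, -0.0], [0.999, -0.046, -0.0], [-0.0, -0.0, -1.0]]
contact_force: [0.3, -0.6, 1.1]
width: 0.196
grip_force: 48.8
```

Request:
arm_command:
  series:
    - {"tx": 0.05, "ty": 1, "tz": 0, "wx": 0, "wy": 0, "wz": 0}
    - {"tx": 0.1, "ty": 2, "tz": 0, "wx": 0, "wy": 0, "wz": 0}
    - {"tx": 0.15, "ty": 3, "tz": 0, "wx": 0, "wy": 0, "wz": 0}
    - {"tx": 0.2, "ty": 4, "tz": 0, "wx": 0, "wy": 0, "wz": 0}
    - {"tx": 0.25, "ty": 5, "tz": 0, "wx": 0, "wy": 0, "wz": 0}
    - {"tx": 0.29, "ty": 6.1, "tz": 0, "wx": 0, "wy": 0, "wz": 0}
    - {"tx": 0.29, "ty": 6.1, "tz": 0, "wx": 0, "wy": 0, "wz": 0}
    - {"tx": 0.29, "ty": 6.1, "tz": 0, "wx": 0, "wy": 0, "wz": 0}

```text
time_s: 36.38
position: [569.8, 337.5, 138.2]
tool_rot: [[0.047, 0.999, -0.0], [0.999, -0.047, -0.0], [-0.0, -0.0, -1.0]]
contact_force: [-0.5, -0.2, -1.9]
width: 0.196
grip_force: 48.7
```

Run:
```python
from h import *
c=cam('top'); s=cam('scene')
cv2.imwrite('pics/q1.png',cv2.resize(c['img'][150:230,140:240],(800,640))[:600])
cv2.imwrite('pics/q2.png',cv2.resize(s['img'][165:285,110:260],(750,600),interpolation=cv2.INTER_CUBIC))
```

```text
(no output)
```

View pics/q2.png

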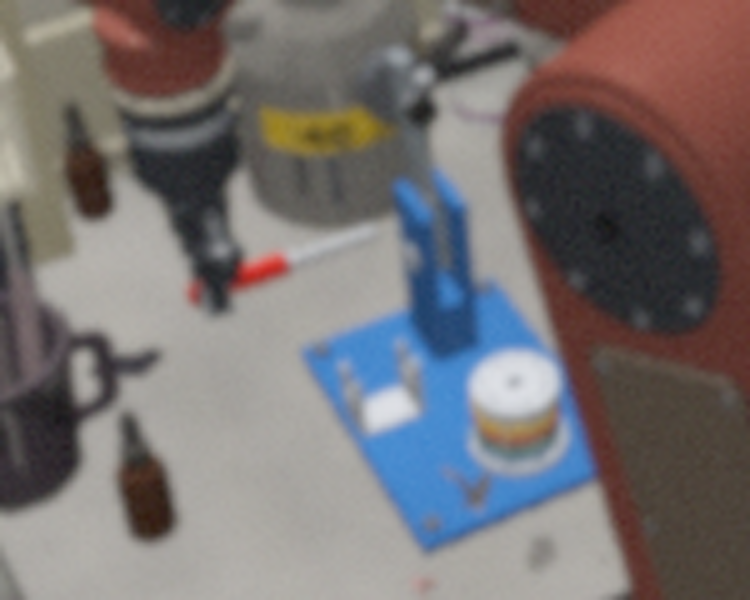

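The pin is free (tip at crop (380,230), collar (288,265)); the lever stays up and the stack is intact. I compare with the predicted projections.

Run:
```python
from h import *
s=cam('scene'); c=cam('top')
th=np.radians(-2.7)
W=lambda x,y,z:np.array([424.0+np.cos(th)*x-np.sin(th)*y,172.7+np.sin(th)*x+np.cos(th)*y,z])
f=lambda x,y,z:np.round((w2px(s,W(x,y,z))-[110,165])*5)
print('tip',f(137.8,40,137),'collar',f(137.8,110,137),'end',f(137.8,188,137))
for y in (51,97):
  for x in (68,88): print('prong',x,y,f(x,y,64), np.round((w2px(c,W(x,y,64))-[140,150])*8))
  print('foot',f(78,y,12))
print('cap dot',f(0,0,74),'top', (w2px(c,W(0,0,74))-[140,150])*8)
print('top tip',(w2px(c,W(137.8,40,137))-[140,150])*8,'collar',(w2px(c,W(137.8,110,137))-[140,150])*8)
```

```text
tip [377. 225.] collar [289. 256.] end [186. 293.]
prong 68 51 [410. 357.] [387. 369.]
prong 88 51 [399. 340.] [391. 323.]
foot [410. 398.]
prong 68 97 [352. 379.] [281. 362.]
prong 88 97 [342. 362.] [285. 316.]
foot [354. 420.]
cap dot [511. 379.] top [488.86166827 533.84511215]
top tip [395.80448582 188.30648532] collar [226.32880273 177.05967172]
```

View pics/q1.png

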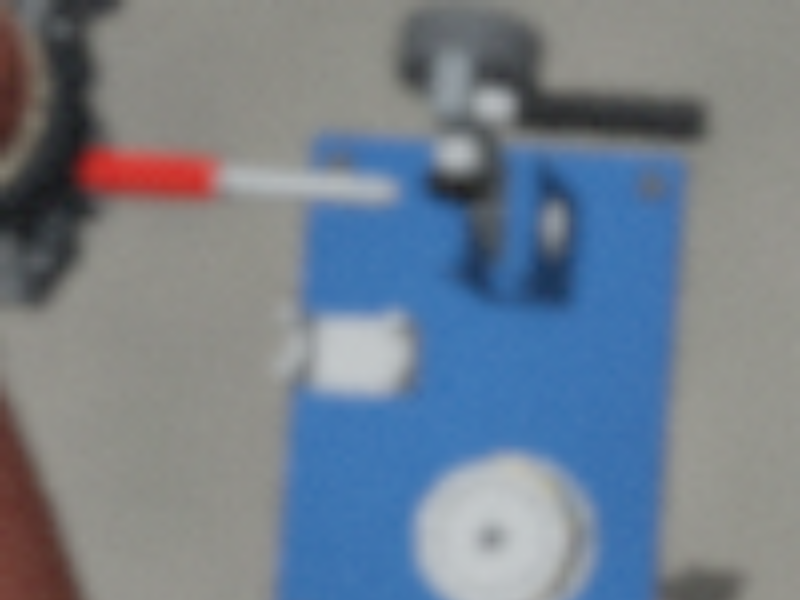

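The views agree with the model to about 1 mm. The brown bottle's clearance needs checking before lowering.

Run:
```python
from h import *
c=cam('top'); s=cam('scene')
# bottle base in scene crop q2 at about (150,535); p2 earlier: top tip(137,400), base(160,515)
for u,v,z in [(150,532,3),(148,480,30)]: print('scene',px2w(s,110+u/5,165+v/5,z)[:2])
print('neck tip',px2w(s,110+128/5,165+420/5,117)[:2])
im=cv2.cvtColor(c['img'],cv2.COLOR_BGR2GRAY); m=(im<75).astype(np.uint8); n,l,st,ce=cv2.connectedComponentsWithStats(m)
for i in range(1,n):
    if st[i][4]>20 and 110<ce[i][0]<160 and 175<ce[i][1]<215: print(st[i],[px2w(c,*ce[i],z)[:2] for z in(0,60,117)])
```

```text
scene [494.64931025 434.09248649]
scene [516.99587299 422.27444301]
neck tip [493.63294172 430.72248047]
```

Bottle centre is near y=430, edge about 411, while the gripper reaches 383, so it is clear.

Request:
arm_command:
  series:
    - {"tx": -1, "ty": 0.04, "tz": 0, "wx": 0, "wy": 0, "wz": 0}
    - {"tx": -3, "ty": 0.12, "tz": -1, "wx": 0, "wy": 0, "wz": 0}
    - {"tx": -5, "ty": 0.2, "tz": -3, "wx": 0, "wy": 0, "wz": 0}
    - {"tx": -6, "ty": 0.23, "tz": -5, "wx": 0, "wy": 0, "wz": 0}
    - {"tx": -6, "ty": 0.23, "tz": -6, "wx": 0, "wy": 0, "wz": 0}
    - {"tx": -6, "ty": 0.23, "tz": -6, "wx": 0, "wy": 0, "wz": 0}
    - {"tx": -6, "ty": 0.23, "tz": -6, "wx": 0, "wy": 0, "wz": 0}

```text
time_s: 37.55
position: [510.7, 340.0, 79.2]
tool_rot: [[0.047, 0.999, 0.001], [0.999, -0.047, 0.0], [0.001, 0.001, -1.0]]
contact_force: [-0.3, 0.4, -0.3]
width: 0.189
grip_force: 48.8
```

Run:
```python
from h import *
c=cam('top'); s=cam('scene')
a=cv2.resize(c['img'][165:225,145:225],(400,300),interpolation=cv2.INTER_CUBIC)
b=cv2.resize(s['img'][205:265,140:220],(800,600),interpolation=cv2.INTER_CUBIC)
cv2.imwrite('pics/r.png',b); cv2.imwrite('pics/r1.png',a)
```

```text
(no output)
```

View pics/r.png

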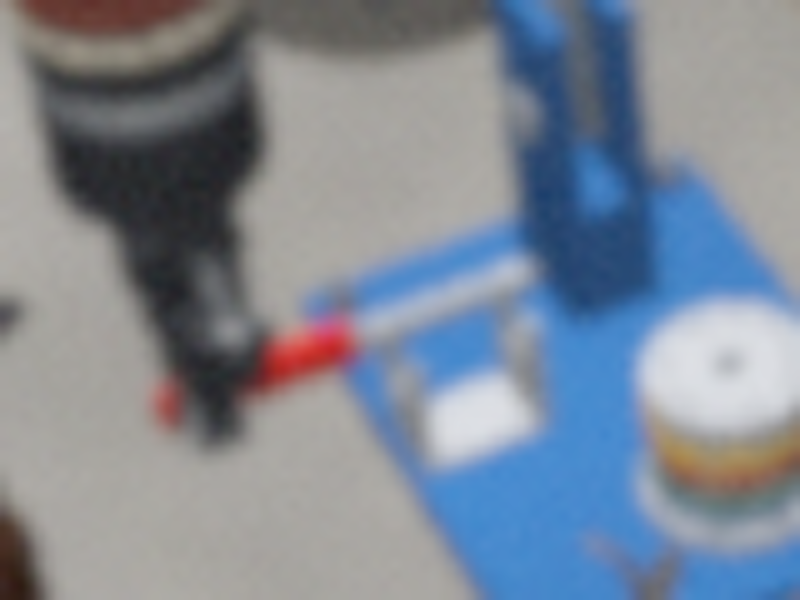

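Pin lies just above both plates, collar (350,340), tip (535,268). Lowering.

Request:
arm_command:
  series:
    - {"tx": -0.07, "ty": 0, "tz": -0.7, "wx": 0, "wy": 0, "wz": 0}
    - {"tx": -0.07, "ty": 0, "tz": -1.4, "wx": 0, "wy": 0, "wz": 0}
    - {"tx": -0.07, "ty": 0, "tz": -2, "wx": 0, "wy": 0, "wz": 0}
    - {"tx": -0.07, "ty": 0, "tz": -2, "wx": 0, "wy": 0, "wz": 0}

```text
time_s: 38.15
position: [508.6, 339.7, 57.3]
tool_rot: [[0.047, 0.999, -0.001], [0.999, -0.047, -0.0], [-0.001, -0.001, -1.0]]
contact_force: [-0.4, 0.4, -1.6]
width: 0.19
grip_force: 48.8
```

Request:
arm_command:
  series:
    - {"tx": 0, "ty": 0, "tz": -0.4, "wx": 0, "wy": 0, "wz": 0}
    - {"tx": 0, "ty": 0, "tz": -0.7, "wx": 0, "wy": 0, "wz": 0}
    - {"tx": 0, "ty": 0, "tz": -0.85, "wx": 0, "wy": 0, "wz": 0}
    - {"tx": 0, "ty": 0, "tz": -0.85, "wx": 0, "wy": 0, "wz": 0}

```text
time_s: 38.65
position: [509.1, 339.8, 49.7]
tool_rot: [[0.047, 0.999, 0.0], [0.999, -0.047, -0.0], [-0.0, 0.0, -1.0]]
contact_force: [-0.0, 0.9, -0.5]
width: 0.19
grip_force: 48.8
```

Request:
arm_command:
  series:
    - {"tx": 0, "ty": 0, "tz": -0.1, "wx": 0, "wy": 0, "wz": 0}
    - {"tx": 0, "ty": 0, "tz": -0.2, "wx": 0, "wy": 0, "wz": 0}
    - {"tx": 0, "ty": 0, "tz": -0.2, "wx": 0, "wy": 0, "wz": 0}

```text
time_s: 39.02
position: [509.3, 339.9, 48.0]
tool_rot: [[0.047, 0.999, 0.001], [0.999, -0.047, 0.0], [0.0, 0.0, -1.0]]
contact_force: [-0.6, 0.1, 2.6]
width: 0.191
grip_force: 49.1
```

Request:
arm_command:
  series:
    - {"tx": 0, "ty": 0, "tz": 0, "wx": 0, "wy": 0, "wz": 0}
    - {"tx": 0, "ty": 0, "tz": 0, "wx": 0, "wy": 0, "wz": 0}
    - {"tx": 0, "ty": 0, "tz": 0, "wx": 0, "wy": 0, "wz": 0}
    - {"tx": 0, "ty": 0, "tz": 1.5, "wx": 0, "wy": 0, "wz": 0}
    - {"tx": 0, "ty": 0, "tz": 4, "wx": 0, "wy": 0, "wz": 0}
    - {"tx": -2, "ty": 0, "tz": 9, "wx": 0, "wy": 0, "wz": 0}
    - {"tx": -5, "ty": 0, "tz": 14, "wx": 0, "wy": 0, "wz": 0}
    - {"tx": -9, "ty": -4, "tz": 19, "wx": 0, "wy": 0, "wz": 0}
    - {"tx": -9, "ty": -10, "tz": 23, "wx": 0, "wy": 0, "wz": 0}
    - {"tx": -9, "ty": -16, "tz": 23, "wx": 0, "wy": 0, "wz": 0}
    - {"tx": -9, "ty": -22, "tz": 23, "wx": 0, "wy": 0, "wz": 0}
    - {"tx": -9, "ty": -28, "tz": 23, "wx": 0, "wy": 0, "wz": 0}
  hand: 0.5

```text
time_s: 40.52
position: [418.9, 68.0, 279.3]
tool_rot: [[0.046, 0.999, 0.003], [0.999, -0.046, -0.0], [-0.0, 0.003, -1.0]]
contact_force: [1.2, 0.7, 0.1]
width: 0.493
grip_force: 0.0
```

Request:
arm_command:
  series:
    - {"tx": 0, "ty": -6, "tz": 1, "wx": 0, "wy": 0, "wz": 0}
    - {"tx": 0, "ty": -11, "tz": 2, "wx": 0, "wy": 0, "wz": 0}
    - {"tx": 0, "ty": -11, "tz": 2, "wx": 0, "wy": 0, "wz": 0}
    - {"tx": 0, "ty": -11, "tz": 2, "wx": 0, "wy": 0, "wz": 0}
  hand: 0

```text
time_s: 41.02
position: [419.1, -40.2, 298.4]
tool_rot: [[0.048, 0.999, 0.001], [0.999, -0.048, -0.0], [-0.0, 0.001, -1.0]]
contact_force: [-0.4, -0.2, 0.4]
width: -0.002
grip_force: 0.0
```

Run:
```python
from h import *
c=cam('top'); s=cam('scene')
a=cv2.resize(c['img'][150:230,145:245],(400,320),interpolation=cv2.INTER_CUBIC)
b=cv2.resize(s['img'][185:265,145:245],(400,320),interpolation=cv2.INTER_CUBIC)
cv2.imwrite('pics/t.png',np.hstack([a,b]))
```

```text
(no output)
```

View pics/t.png

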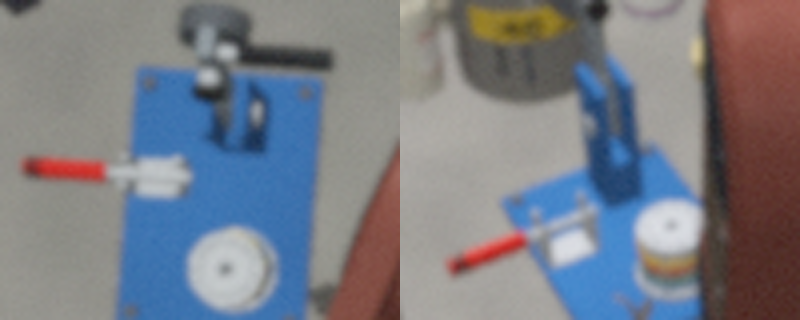

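The pin lies in both notches, the lever is up and the stack is centred. Next I straddle the lever handle from above with partly open jaws and carry it over.

Request:
arm_command:
  series:
    - {"tx": 4, "ty": 3, "tz": 0.5, "wx": 0, "wy": 0, "wz": 0}
    - {"tx": 8, "ty": 6, "tz": 0.5, "wx": 0, "wy": 0, "wz": 0}
    - {"tx": 12, "ty": 9, "tz": 0.5, "wx": 0, "wy": 0, "wz": 0}
    - {"tx": 16, "ty": 13, "tz": 0.5, "wx": 0, "wy": 0, "wz": 0}
    - {"tx": 16, "ty": 13, "tz": 0.5, "wx": 0, "wy": 0, "wz": 0}
    - {"tx": 16, "ty": 13, "tz": 0.5, "wx": 0, "wy": 0, "wz": 0}
  hand: 0.5

```text
time_s: 41.88
position: [578.6, 90.8, 302.5]
tool_rot: [[0.045, 0.999, -0.001], [0.999, -0.045, -0.0], [-0.0, -0.001, -1.0]]
contact_force: [-0.4, -0.7, -0.2]
width: 0.5
grip_force: 0.0
```

Run:
```python
from h import *
c=cam('top'); s=cam('scene')
a=cv2.resize(c['img'][130:210,155:255],(400,320),interpolation=cv2.INTER_CUBIC)
b=cv2.resize(s['img'][120:220,145:270],(400,320),interpolation=cv2.INTER_CUBIC)
cv2.imwrite('pics/v.png',np.hstack([a,b]))
```

```text
(no output)
```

View pics/v.png

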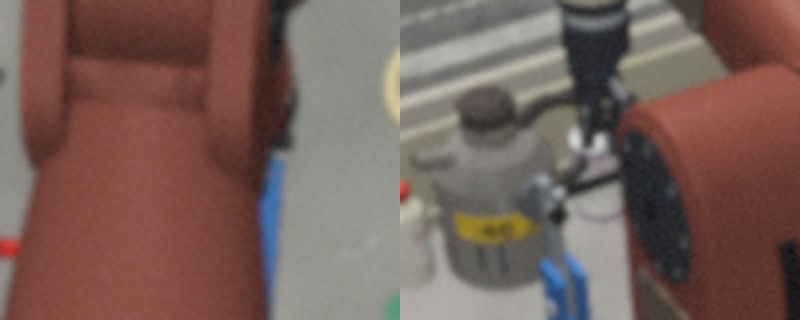

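The jaws hang right above the black handle (scene half, around (600,185)). Descending.

Request:
arm_command:
  series:
    - {"tx": 0, "ty": 0, "tz": -1.2, "wx": 0, "wy": 0, "wz": 0}
    - {"tx": 0, "ty": 0, "tz": -2.4, "wx": 0, "wy": 0, "wz": 0}
    - {"tx": 0, "ty": 0, "tz": -3.6, "wx": 0, "wy": 0, "wz": 0}
    - {"tx": 0, "ty": 0, "tz": -4.8, "wx": 0, "wy": 0, "wz": 0}
    - {"tx": 0, "ty": 0, "tz": -6, "wx": 0, "wy": 0, "wz": 0}
    - {"tx": 0, "ty": 0, "tz": -6, "wx": 0, "wy": 0, "wz": 0}

```text
time_s: 42.72
position: [578.6, 89.7, 241.3]
tool_rot: [[0.047, 0.999, -0.002], [0.999, -0.047, 0.0], [0.0, -0.002, -1.0]]
contact_force: [-0.3, -0.1, 0.0]
width: 0.5
grip_force: 0.0
```

Request:
arm_command:
  series:
    - {"tx": -0.8, "ty": 0.04, "tz": 0.1, "wx": 0, "wy": 0, "wz": 0}
    - {"tx": -1.6, "ty": 0.08, "tz": 0.2, "wx": 0, "wy": 0, "wz": 0}
    - {"tx": -2.4, "ty": 0.11, "tz": 0.3, "wx": 0, "wy": 0, "wz": 0}
    - {"tx": -3.2, "ty": 0.15, "tz": 0.3, "wx": 0, "wy": 0, "wz": 0}
    - {"tx": -4, "ty": 0.19, "tz": 0.3, "wx": 0, "wy": 0, "wz": 0}
    - {"tx": -4.8, "ty": 0.23, "tz": 0.3, "wx": 0, "wy": 0, "wz": 0}

```text
time_s: 43.48
position: [530.5, 92.0, 245.7]
tool_rot: [[0.047, 0.999, 0.0], [0.999, -0.047, -0.0], [-0.0, 0.0, -1.0]]
contact_force: [3.0, -0.1, 2.5]
width: 0.498
grip_force: 1.7
```

Request:
arm_command:
  series:
    - {"tx": -0.8, "ty": 0.04, "tz": -0.1, "wx": 0, "wy": 0, "wz": 0}
    - {"tx": -1.6, "ty": 0.08, "tz": -0.2, "wx": 0, "wy": 0, "wz": 0}
    - {"tx": -2.4, "ty": 0.11, "tz": -0.4, "wx": 0, "wy": 0, "wz": 0}
    - {"tx": -3.2, "ty": 0.15, "tz": -0.6, "wx": 0, "wy": 0, "wz": 0}
    - {"tx": -4, "ty": 0.19, "tz": -0.9, "wx": 0, "wy": 0, "wz": 0}
    - {"tx": -4.8, "ty": 0.23, "tz": -1.3, "wx": 0, "wy": 0, "wz": 0}
    - {"tx": -5.6, "ty": 0.26, "tz": -1.6, "wx": 0, "wy": 0, "wz": 0}
    - {"tx": -6.2, "ty": 0.29, "tz": -2, "wx": 0, "wy": 0, "wz": 0}

```text
time_s: 44.48
position: [468.4, 94.9, 225.3]
tool_rot: [[0.047, 0.999, -0.0], [0.999, -0.047, 0.0], [-0.0, -0.0, -1.0]]
contact_force: [0.7, -0.1, 1.6]
width: 0.498
grip_force: 0.6
```

Request:
arm_command:
  series:
    - {"tx": -1.2, "ty": 0, "tz": 3, "wx": 0, "wy": 0, "wz": 0}
    - {"tx": -2, "ty": 0, "tz": 9, "wx": 0, "wy": 0, "wz": 0}
    - {"tx": -2, "ty": -6, "tz": 9, "wx": 0, "wy": 0, "wz": 0}
    - {"tx": -2, "ty": -12, "tz": 9, "wx": 0, "wy": 0, "wz": 0}
    - {"tx": -2, "ty": -18, "tz": 9, "wx": 0, "wy": 0, "wz": 0}
    - {"tx": -2, "ty": -23, "tz": 9, "wx": 0, "wy": 0, "wz": 0}
    - {"tx": -2, "ty": -23, "tz": 9, "wx": 0, "wy": 0, "wz": 0}
    - {"tx": -2, "ty": -23, "tz": 9, "wx": 0, "wy": 0, "wz": 0}
    - {"tx": -2, "ty": -23, "tz": 9, "wx": 0, "wy": 0, "wz": 0}
    - {"tx": -2, "ty": -23, "tz": 9, "wx": 0, "wy": 0, "wz": 0}
    - {"tx": -2, "ty": -23, "tz": 9, "wx": 0, "wy": 0, "wz": 0}
    - {"tx": -2, "ty": -23, "tz": 9, "wx": 0, "wy": 0, "wz": 0}

```text
time_s: 45.98
position: [449.2, -134.9, 315.7]
tool_rot: [[0.046, 0.999, 0.0], [0.999, -0.046, -0.0], [-0.0, 0.0, -1.0]]
contact_force: [0.8, 0.9, 0.4]
width: 0.505
grip_force: 0.0
```

Request:
arm_command:
  series:
    - {"tx": 0, "ty": 0, "tz": 0, "wx": 0, "wy": 0, "wz": 0}
    - {"tx": 0, "ty": 0, "tz": 0, "wx": 0, "wy": 0, "wz": 0}
    - {"tx": 0, "ty": 0, "tz": 0, "wx": 0, "wy": 0, "wz": 0}
    - {"tx": 0, "ty": 0, "tz": 0, "wx": 0, "wy": 0, "wz": 0}
    - {"tx": 0, "ty": 0, "tz": 0, "wx": 0, "wy": 0, "wz": 0}
    - {"tx": 0, "ty": 0, "tz": 0, "wx": 0, "wy": 0, "wz": 0}
    - {"tx": 0, "ty": 0, "tz": 0, "wx": 0, "wy": 0, "wz": 0}
    - {"tx": 0, "ty": 0, "tz": 0, "wx": 0, "wy": 0, "wz": 0}
    - {"tx": 0, "ty": 0, "tz": 0, "wx": 0, "wy": 0, "wz": 0}
    - {"tx": 0, "ty": 0, "tz": 0, "wx": 0, "wy": 0, "wz": 0}
    - {"tx": 0, "ty": 0, "tz": 0, "wx": 0, "wy": 0, "wz": 0}
    - {"tx": 0, "ty": 0, "tz": 0, "wx": 0, "wy": 0, "wz": 0}

```text
time_s: 47.48
position: [449.1, -135.1, 315.7]
tool_rot: [[0.047, 0.999, 0.0], [0.999, -0.047, 0.0], [0.0, 0.0, -1.0]]
contact_force: [-0.3, 1.2, -0.3]
width: 0.501
grip_force: 0.0
```

Request:
arm_command:
  series:
    - {"tx": 0, "ty": 0, "tz": 0, "wx": 0, "wy": 0, "wz": 0}
    - {"tx": 0, "ty": 0, "tz": 0, "wx": 0, "wy": 0, "wz": 0}
    - {"tx": 0, "ty": 0, "tz": 0, "wx": 0, "wy": 0, "wz": 0}
    - {"tx": 0, "ty": 0, "tz": 0, "wx": 0, "wy": 0, "wz": 0}
    - {"tx": 0, "ty": 0, "tz": 0, "wx": 0, "wy": 0, "wz": 0}
    - {"tx": 0, "ty": 0, "tz": 0, "wx": 0, "wy": 0, "wz": 0}
    - {"tx": 0, "ty": 0, "tz": 0, "wx": 0, "wy": 0, "wz": 0}
    - {"tx": 0, "ty": 0, "tz": 0, "wx": 0, "wy": 0, "wz": 0}
    - {"tx": 0, "ty": 0, "tz": 0, "wx": 0, "wy": 0, "wz": 0}
    - {"tx": 0, "ty": 0, "tz": 0, "wx": 0, "wy": 0, "wz": 0}
    - {"tx": 0, "ty": 0, "tz": 0, "wx": 0, "wy": 0, "wz": 0}
    - {"tx": 0, "ty": 0, "tz": 0, "wx": 0, "wy": 0, "wz": 0}

```text
time_s: 48.98
position: [449.2, -135.1, 315.7]
tool_rot: [[0.047, 0.999, 0.0], [0.999, -0.047, -0.0], [-0.0, 0.0, -1.0]]
contact_force: [-0.5, -0.5, 0.3]
width: 0.501
grip_force: 0.0
```

Run:
```python
from h import *
c=cam('top'); s=cam('scene')
a=cv2.resize(c['img'][150:250,155:255],(400,400),interpolation=cv2.INTER_CUBIC)
b=cv2.resize(s['img'][165:265,145:245],(400,400),interpolation=cv2.INTER_CUBIC)
cv2.imwrite('pics/w.png',np.hstack([a,b]))
```

```text
(no output)
```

View pics/w.png

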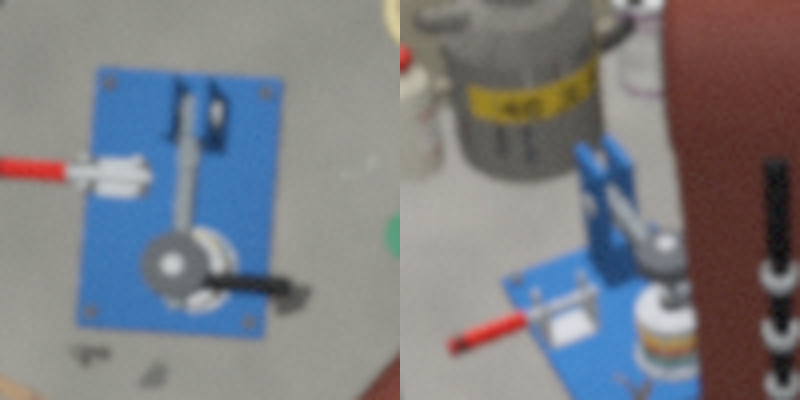

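The lever is down with its foot on the cap, and the pin is in its rest. I wait a second more, confirm nothing moves, then hand in.

Request:
arm_command:
  series:
    - {"tx": 0, "ty": 0, "tz": 0, "wx": 0, "wy": 0, "wz": 0}
    - {"tx": 0, "ty": 0, "tz": 0, "wx": 0, "wy": 0, "wz": 0}
    - {"tx": 0, "ty": 0, "tz": 0, "wx": 0, "wy": 0, "wz": 0}
    - {"tx": 0, "ty": 0, "tz": 0, "wx": 0, "wy": 0, "wz": 0}
    - {"tx": 0, "ty": 0, "tz": 0, "wx": 0, "wy": 0, "wz": 0}
    - {"tx": 0, "ty": 0, "tz": 0, "wx": 0, "wy": 0, "wz": 0}
    - {"tx": 0, "ty": 0, "tz": 0, "wx": 0, "wy": 0, "wz": 0}
    - {"tx": 0, "ty": 0, "tz": 0, "wx": 0, "wy": 0, "wz": 0}

```text
time_s: 50.08
position: [449.2, -135.1, 315.7]
tool_rot: [[0.047, 0.999, 0.0], [0.999, -0.047, -0.0], [-0.0, 0.0, -1.0]]
contact_force: [-0.2, -0.0, -0.1]
width: 0.502
grip_force: 0.0
```

Run:
```python
from h import *
w=cv2.imread('pics/w.png').astype(float)
c=cam('top'); a=cv2.resize(c['img'][150:250,155:255],(400,400),interpolation=cv2.INTER_CUBIC).astype(float)
d=cv2.blur(np.abs(w[:,:400]-a).mean(2),(15,15)); mx=d.max(); print('max diff',mx,'mean',d.mean())
if mx<20: print(manip.finish_job())
```

```text
max diff 3.8577777777777778 mean 1.315617111111111
the job is handed in; nothing more can be done
None
```

I handed the job in at about 50 s: the four discs present (blue, green, red, yellow) and the cap are stacked on the anvil, the pin lies in its rest and the lever's foot is down on the cap. The last pictures showed nothing moving; the judge's result is not shown to me.

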